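# Work the cans through the separating sieve

### The job

Take the stirring rod from its rest and, reaching in under the counting camera with the rod leaned over, stir the bed on the sieve until every ceramic bead has been shifted from its place by at least half its width and all four small steel cans have dropped through the holes into the tray; the beads stay on the sieve. Only the rod goes among the beads and cans, not the fingers; do not lean hard on the screen, do not knock the camera and leave the mouse, jar and brush where they are. Then put the rod back in its rest as it was and let go.

Things in the scene. Friction and masses are not known exactly. Their poses are not given: they have to be found in the camera images.
- sieve: Fixed round steel sieve: flat screen 3 mm thick in an upright wall (inside radius 63.5 mm, 4 mm thick, rim 24 mm above the screen). Origin: centre of the screen's top face, 60 mm above the bench; z up. Seven six-sided through-holes, 26 mm across flats: one at the origin, six centred 47 mm out at 0, 60, 120, 180, 240, 300 degrees from its x axis; the rest is solid land.
- tray: Fixed white open catch tray on the bench, 200 x 200 mm, wall 24 mm high, floor 4 mm; the sieve stands over its middle on three thin legs, with a 33 mm gap between tray wall and screen. Origin: centre of the underside, below the sieve's centre; x and y along its sides, x away from the robot.
- camera: Fixed counting camera hung over the sieve from a flat arm 363 to 371 mm above the bench, on a red-brown column (30 mm square, 375 mm high) standing at x 40, y 130 mm. Origin on the bench below the sieve's centre, axes as the tray's.
- ring_light (a point): Centre of the underside of the camera's black ring light (outer radius 34 mm), 272 mm above the bench and 30 mm beyond the sieve's centre along tray x; the camera block (40 mm square) stands above it up to 363 mm. An upright gripper has no room over the sieve's far half; a rod leaned 5 (near side) to 30 degrees (far side), handle towards the robot (tray -x), reaches all of it.
- rest: Rod rest on the bench, fixed: dark steel base 150 x 85 x 12 mm with an aluminium V-trough 105 mm long that leans 28 degrees from vertical, its upper end towards the rest's own -x (the robot), open on its upper side (+x). Origin: centre of the base's underside; z up.
- rest_foot (a point): Point on the trough's axis where the rod's tip stands when home, on the stop plate at the trough's lower end, 24 mm above the bench. Axes as the rest's.
- rest_grip (a point): Point on the trough's axis 165 mm above rest_foot along the trough: where the rod's grip point is when home. The trough ends 60 mm below it.
- rod: Loose stirring rod, 205 mm long, 100 to 165 g: steel shank of 12 mm diameter with a round tip, and from 110 to 205 mm a black rubber handle of 18 mm diameter. Origin: the end of the tip, on the axis; z runs along the rod to the handle. It starts in its rest, leaning 28 degrees from vertical.
- rod_tip (a point): The lower end of the rod, on its axis.
- rod_grip (a point): Place to grip the handle, on the axis, 165 mm from the tip and 40 mm from the top end.
- bead0: Loose ceramic tumbling bead: a chunky white cylinder, 30 mm diameter, 18 mm high, 25 to 40 g; starts flat on the screen, over one of the six outer holes, too large to fall through. Origin: centre of its underside, z along its axis.
- bead1: Loose ceramic tumbling bead: a chunky white cylinder, 30 mm diameter, 18 mm high, 25 to 40 g; starts flat on the screen, over one of the six outer holes, too large to fall through. Origin: centre of its underside, z along its axis.
- bead2: Loose ceramic tumbling bead: a chunky white cylinder, 30 mm diameter, 18 mm high, 25 to 40 g; starts flat on the screen, over one of the six outer holes, too large to fall through. Origin: centre of its underside, z along its axis.
- bead3: Loose ceramic tumbling bead: a chunky white cylinder, 30 mm diameter, 18 mm high, 25 to 40 g; starts flat on the screen, over one of the six outer holes, too large to fall through. Origin: centre of its underside, z along its axis.
- can0: Loose small steel can (block) 13 x 11 mm, 12 mm high, 13 g; starts upright on a solid land of the screen between the beads; falls through a hole once its middle is pushed over one. Origin: centre of its underside.
- can1: Loose small steel can (block) 13 x 11 mm, 12 mm high, 13 g; starts upright on a solid land of the screen between the beads; falls through a hole once its middle is pushed over one. Origin: centre of its underside.
- can2: Loose small steel can (block) 13 x 11 mm, 12 mm high, 13 g; starts upright on a solid land of the screen between the beads; falls through a hole once its middle is pushed over one. Origin: centre of its underside.
- can3: Loose small steel can (block) 13 x 11 mm, 12 mm high, 13 g; starts upright on a solid land of the screen between the beads; falls through a hole once its middle is pushed over one. Origin: centre of its underside.
- mouse: Computer mouse, 62 x 108 x 34 mm, a bystander. Origin: centre of its underside.
- jar: Closed jar, 56 mm diameter, 62 mm high, a bystander. Origin: centre of its underside.
- brush: Hand brush lying on the bench, a bystander. Origin: underside of the middle.

How it is judged (in metres and radians):
On the way, in this order (a step that is already met when the one before it is completed fails the run):
1. the rod's tip is brought down among the beads in the sieve (horizontal distance between rod_tip and sieve below 0.064 m and z of rod_tip in the frame of sieve below 0.018 m), for 0.1 s.
2. the bed has been stirred through: every bead is at least half its width from where it started and all four cans have dropped through the screen, the rod being in the sieve (z of each of can0, can1, can2, can3 in the frame of sieve below -0.02 m and distance of each of bead0, bead1, bead2, bead3 from where it was at the start of the episode above 0.015 m and horizontal distance between rod_tip and sieve below 0.07 m and z of rod_tip in the frame of sieve below 0.05 m), for 0.1 s.
At the end, for the whole second after the job is handed in: all four cans lie in the tray under the sieve; all four beads are inside the sieve's wall on the screen; the rod is back in its rest (tip within 20 mm of the foot of the trough, grip point within 25 mm of its place) and released; rod, beads and cans at rest (x of can0 in the frame of tray between -0.1 and 0.1 m and y of can0 in the frame of tray between -0.1 and 0.1 m and z of each of can0, can1, can2, can3 in the frame of tray below 0.025 m and x of can1 in the frame of tray between -0.1 and 0.1 m and y of can1 in the frame of tray between -0.1 and 0.1 m and x of can2 in the frame of tray between -0.1 and 0.1 m and y of can2 in the frame of tray between -0.1 and 0.1 m and x of can3 in the frame of tray between -0.1 and 0.1 m and y of can3 in the frame of tray between -0.1 and 0.1 m and z of each of bead0, bead1, bead2, bead3 in the frame of sieve above -0.012 m and horizontal distance between each of bead0, bead1, bead2, bead3 and sieve below 0.066 m and distance between rod_tip and rest_foot below 0.02 m and distance between rod_grip and rest_grip below 0.025 m and linear speed of each of rod, bead0, bead1, bead2, bead3, can0, can1, can2, can3 below 0.03 m/s); the robot touches nothing.
It fails at once if the fingers touch a bead or a can (contact force between the fingers and bead0 above 0.5 N or contact force between the fingers and bead1 above 0.5 N or contact force between the fingers and bead2 above 0.5 N or contact force between the fingers and bead3 above 0.5 N or contact force between the fingers and can0 above 0.5 N or contact force between the fingers and can1 above 0.5 N or contact force between the fingers and can2 above 0.5 N or contact force between the fingers and can3 above 0.5 N).
It fails at once if the rod is pressed on the sieve with more than 40 N (contact force between rod and sieve above 40 N).
It fails at once if the camera is knocked (more than 3 N) (contact force between anything else and camera above 3 N).
It fails at once if a bystander is moved more than 20 mm (distance of any of mouse, jar, brush from where it was at the start of the episode above 0.02 m).
It fails at once if a bead leaves the sieve (horizontal distance between any of bead0, bead1, bead2, bead3 and sieve above 0.09 m).
It also fails if it takes over 72 s, if anything falls off the work surface, if the arm or the gripper's body presses on something with over 40 N, if the wrist force passes 120 N, or if a joint passes its speed limit or range.

### The arm

A 6-joint arm with a two-finger parallel gripper is mounted at the origin on the work surface. World frame = base frame: x ahead of the robot, y to its left, z up, the work surface at z = 0. Lengths are in mm, angles in rad, forces in N, time in s.
With the tool pointing down it reaches from about 350 to 850 mm from the base axis. Payload 8.1 kg.
Tool frame: the origin (TCP) lies on the centre line of the jaws, within the pads' length; the fingertips stand r.nose_length ahead of it and the grasp point (between the pads) lies 3 mm ahead of it (r.nose_length is the distance from the TCP to the fingertips, in mm); z points along the fingers, y is the line along which they close (so a half turn about z gives the same grasp; the last joint's range is limited). The gripper opens to 93 mm and grips with 3 to 60 N. Pads are 15 mm wide; open, the fingers measure 128 mm over their backs; the gripper's body (75 mm by 188 mm) begins 65 mm behind the grasp point.
Start: joints at [1.226, 0.13, 1.488, -0, 1.523, -0.085], TCP at [154.11, 579.875, 240.635] pointing down, gripper open.
Joint ranges: [-2.96, 2.96], [-0.89, 2.26], [0.02, 2.5], [-1.34, 4.48], [0, 2.73], [-2.66, 2.66]. Speed limits (rad/s): [2.39, 2.39, 2.79, 3.14, 3.14, 3.14].

### API

Orientations are given as a rotation vector (axis times angle).
In Python, from workcell import r gives the robot as it stands.
- The arm moves only by the tool apply_moves, never from a script. Its argument "rows" is a list of rows, each a list of 2 entries, a list of its own where there are three numbers: the shift along the tool's x, y, z scaled (see below), then the turn, a rotation vector about the tool's x, y, z scaled (see below). A call has 1 to 20 rows; each row is the pose to reach, as a shift and turn from the pose commanded when the call began, along the tool's axes at that moment; what a row does not reach only later rows make up. The controller multiplies each number of a shift by 250 mm and each number of a turn by pi/2 rad. A row lasts 1/8 s, in which the tool goes at most 62.5 mm and 10.7 degrees, less where a joint would pass 70% of its speed; a pose out of reach is approached as far as the arm can. A call with a number of a shift or a turn outside -1 to 1 is refused whole. A call with a gripper value outside its range is refused whole. "claw" is the gripper's target within -1 to 1 (fully open at 1, half-way at 0, shut at -1), set as the call begins (left out, the last holds). The fingers move at their own pace and stop on an object; the grip force is fixed at half the most. Time passes only in rows, so rows that repeat a pose let the fingers close. It gives the time, the measured TCP pose, the force, the opening and the grip force at its end, in the units of the state.
- r.get_obs(): the state, without advancing time (a new reading comes with each control period).
- r.get_image(name): name is "scene" or "top"; returns a dict with "img" (480x640x3 uint8, red, green, blue), "fx", "fy", "cx", "cy" (pixels), "R" (3x3) and "t" (3): a world point X has camera coordinates R X + t. Camera axes: x right, y down, z forward; pixel columns grow to the right and rows downward; lengths in mm; the calibration is good to about 2 mm. A picture is of the moment at which its call begins. There is no depth.
- r.finish_job(): hands the job in; it is judged then, once.
The state is a dict: "clock": time; "joint_pos": joint angles; "dq": joint speeds; "effort": joint torques, N m; "tcp_pos": TCP position; "eef_rot": TCP orientation; "ft_force": force on the tool from outside, world axes, zero at the start; "moment": the same for the moment, N m; "width": finger opening in mm; "grip_force": force on a finger pad.
Only numpy, scipy, OpenCV 4.12 (cv2) and the standard library are available. Lean on these libraries where they do the work, as an engineer would, in place of code of your own. Each camera call takes 0.05 s, during which the arm holds its last target. There are 200 camera calls.

## Working session

There is one attempt and no reset: what is moved stays moved. The work goes in short steps, Python scripts to look and compute and a tool call to move; the robot and the scene stay as the last step left them, time stands still between calls to the robot, and variables do not carry over. Pictures are saved under pics/ and viewed, at most 10 in all, crops included, and the job is handed in when it is done.

Besides the shell and the picture viewer there is one more tool, called as a command line: name --argument value ..., lists and objects as JSON in quotes. apply_moves: Moves the arm, as the interface text tells. Shifts and turns lie within -1 to 1; 1 stands for 250 mm of shift or pi/2 rad of turn. Its arguments: {"type":"object","properties":{"rows":{"type":"array"},"claw":{"type":"number"}},"required":["rows"]}

```bash
ls; mkdir -p pics
python3 - <<'E'
from workcell import r
import cv2
o=r.get_obs();print(o,r.nose_length)
for n in("scene","top"):
    d=r.get_image(n);cv2.imwrite(f"pics/{n}0.png",d["img"][:,:,::-1]);print(n,{k:d[k] for k in d if k!="img"})
E
```

```text
pics
{'clock': 0.0, 'joint_pos': array([ 1.22562090e+00,  1.31160654e-01,  1.48928011e+00, -5.25544029e-06,
        1.52301888e+00, -8.53786622e-02]), 'dq': array([ 0.00027145,  0.00028459,  0.00040416,  0.00295523, -0.00062136,
        0.00101771]), 'effort': array([-1.25629725e-05, -5.59837639e+01, -4.91770685e+01,  7.69314333e-02,
        3.49753769e-02, -1.75662412e-04]), 'tcp_pos': array([153.91520768, 579.36458645, 239.58727727]), 'eef_rot': array([-4.06889560e-01, -3.11473331e+00,  2.86636924e-03]), 'ft_force': array([ 0.07289903, -1.00180778,  0.02606884]), 'moment': array([-0.01600517, -0.00649207,  0.02421609]), 'grip_force': 0.0, 'width': 93.16220617412073} 22.0
scene {'fx': 494.4887706560543, 'fy': 494.4887706560543, 'cx': 320.58214503902394, 'cy': 239.56447349025186, 'R': array([[ 0.89722534,  0.44157069,  0.00142367],
       [ 0.36390189, -0.73757656, -0.56882003],
       [-0.25012418,  0.51087782, -0.82246079]]), 't': array([-491.48490641, -175.87555887, 1170.73613698])}
top {'fx': 478.6721171808878, 'fy': 478.6721171808878, 'cx': 326.00801178216403, 'cy': 236.21135006221496, 'R': array([[-0.0195492 , -0.99979188, -0.00583236],
       [-0.99546488,  0.02000713, -0.09300208],
       [ 0.09309941,  0.00398779, -0.99564883]]), 't': array([ -86.45893587,  602.96907032, 1068.34489804])}
```

View pics/scene0.png

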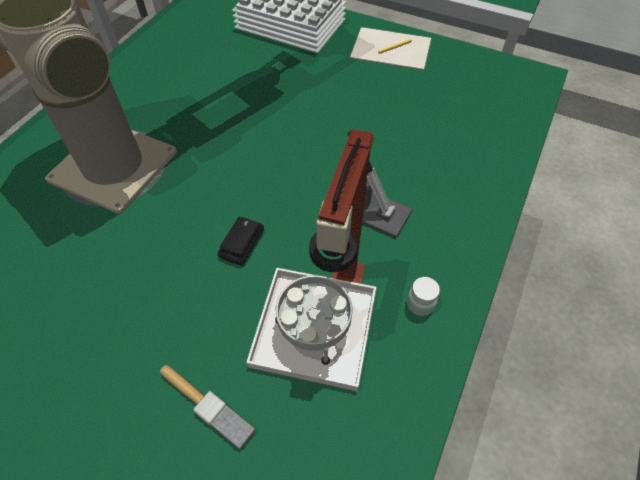

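View pics/top0.png

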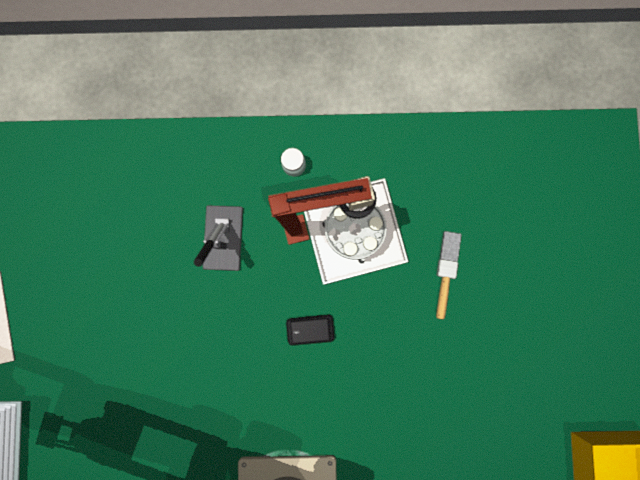

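The scene view shows the sieve at about (315,312), the camera column behind it and the rest at about (385,210). In the top view the rest is at (222,238), the tray at (355,230), the jar at (292,160), the mouse at (310,329) and the brush at (447,275). I'll enlarge these areas.

```bash
cat > h.py <<'E'
import numpy as np,cv2
from workcell import r
def pix2w(d,u,v,z):
    R=np.array(d["R"]);t=np.array(d["t"]);ray=R.T@np.array([(u-d["cx"])/d["fx"],(v-d["cy"])/d["fy"],1]);c=-R.T@t
    return c+ray*(z-c[2])/ray[2]
def w2pix(d,X):
    p=np.asarray(X)@np.array(d["R"]).T+np.array(d["t"]);return np.c_[p[...,0]/p[...,2]*d["fx"]+d["cx"],p[...,1]/p[...,2]*d["fy"]+d["cy"]]
E
python3 - <<'E'
import cv2,numpy as np
a=cv2.imread("pics/scene0.png")[260:390,240:385];b=cv2.imread("pics/top0.png")
a=cv2.resize(a,None,fx=4,fy=4,interpolation=cv2.INTER_CUBIC)
c=cv2.resize(b[175:290,190:250],None,fx=5,fy=5,interpolation=cv2.INTER_CUBIC)
t=cv2.resize(b[172:290,300:412],None,fx=5,fy=5,interpolation=cv2.INTER_CUBIC)
cv2.imwrite("pics/s1.png",a)
m=np.zeros((595,800,3),np.uint8);c=c[:, :240] if 0 else cv2.resize(c,None,fx=.8,fy=.8);m[:c.shape[0],:c.shape[1]]=c;m[:590,240:800]=t[:590,:560];cv2.imwrite("pics/t1.png",m)
E
```

```text
(no output)
```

View pics/s1.png

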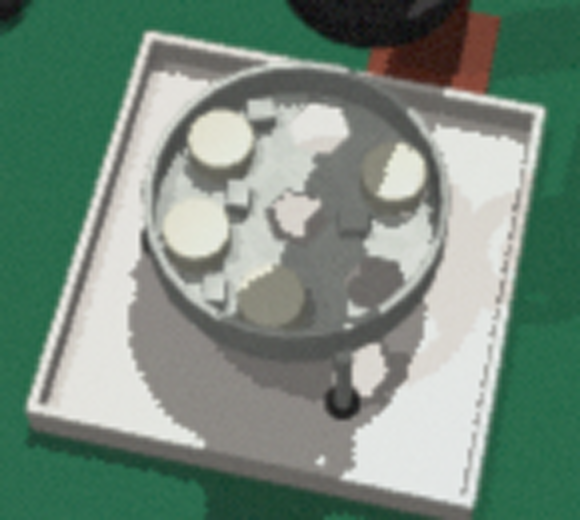

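View pics/t1.png

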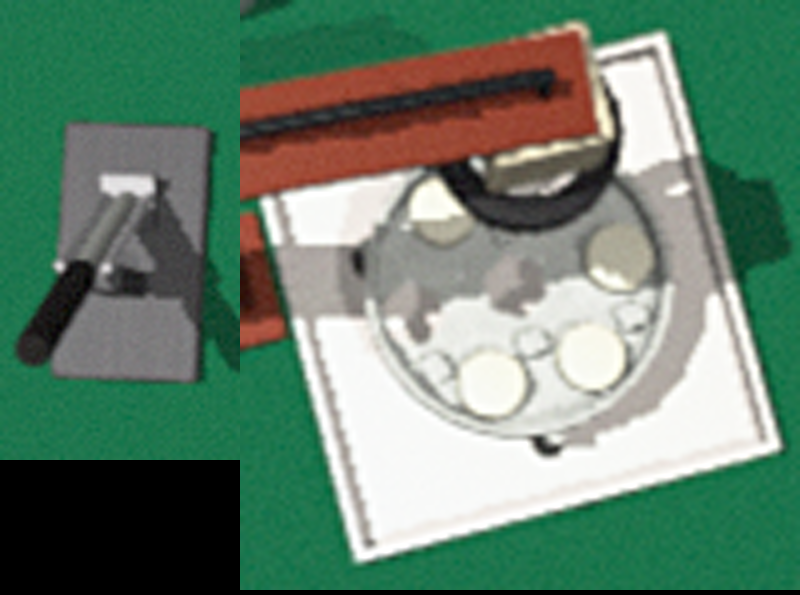

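The scene crop gives the sieve with beads at (220,138), (196,230), (272,293) and (393,170), and cans at (261,110), (237,195), (215,290) and (353,220). Holes show at (297,213), (318,128) and (375,280). The top crop shows the rest base corners and the rod, with the handle end at (33,345).

```bash
cat > m.py <<'E'
from h import *
S=r.get_image("scene");T=r.get_image("top")
s=lambda u,v,z:pix2w(S,240+(u-1.5)/4,260+(v-1.5)/4,z)
t=lambda u,v,z:pix2w(T,300+(u-242)/5,172+(v-2)/5,z)
q=lambda u,v,z:pix2w(T,190+(u-1.5)/4,175+(v-1.5)/4,z)
np.set_printoptions(precision=1,suppress=True)
cs=np.array([s(149,33,24),s(545,107,24),s(470,512,24),s(28,410,24)]);ct=np.array([t(663,33,24),t(783,450,24),t(357,562,24)])
print("tray s",cs[:,:2],cs.mean(0),np.linalg.norm(cs-np.roll(cs,1,0),axis=1));print("tray t",ct[:,:2],(ct[0]+ct[2])/2,np.linalg.norm(ct[0]-ct[1]),np.linalg.norm(ct[2]-ct[1]))
e=ct[0]-ct[1];yaws=[np.arctan2(*(p)[[1,0]])for p in(ct[0]-ct[1],)];print("ang t",np.degrees(yaws),np.degrees(np.arctan2(*(ct[2]-ct[1])[[1,0]])),"s edges",[np.degrees(np.arctan2(*(cs[i]-cs[i-1])[[1,0]])) for i in range(4)])
print("beads s",np.array([s(*p,78)[:2] for p in[(220,137),(196,229),(272,293),(393,170)]]),"t",np.array([t(*p,78)[:2] for p in[(440,210),(493,383),(590,355),(620,257)]]))
print("cans s",np.array([s(*p,72)[:2] for p in[(261,107),(238,189),(214,287),(351,216)]]),"t",np.array([t(*p,72)[:2] for p in[(437,367),(537,340),(634,317)]]))
print("holes s",np.array([s(*p,60)[:2] for p in[(297,214),(318,130),(375,281)]]))
b=np.array([q(67,123,12),q(210,130,12),q(198,382,12),q(52,375,12)]);print("rest",b[:,:2],b.mean(0),np.linalg.norm(b-np.roll(b,1,0),axis=1),[np.degrees(np.arctan2(*(b[i]-b[i-1])[[1,0]])) for i in range(4)])
print("rod top",q(33,347,24+205*np.cos(.4887)))
print(r.get_obs()["clock"])
E
python3 m.py
```

```text
tray s [[ 494.8  -89. ]
 [ 687.3  -40.9]
 [ 734.5 -237.9]
 [ 541.6 -282.5]] [ 614.5 -162.6   24. ] [199.1 198.4 202.6 198. ]
tray t [[ 734.1 -236.2]
 [ 539.5 -285. ]
 [ 492.4  -89.4]] [ 613.2 -162.8   24. ] 200.63502811373513 201.1752781280081
ang t [14.1] 103.54409590335312 s edges [np.float64(103.57441669738076), np.float64(14.051656922932581), np.float64(-76.52444020110123), np.float64(-166.979861328458)]
beads s [[ 569.5 -149.8]
 [ 581.3 -194.5]
 [ 624.6 -206.6]
 [ 646.1 -130.5]] t [[ 645.7 -129.4]
 [ 569.2 -150.8]
 [ 580.5 -193.4]
 [ 623.3 -207.7]]
cans s [[ 577.3 -125.1]
 [ 587.1 -166.6]
 [ 599.6 -212.8]
 [ 638.  -156.3]] t [[ 577.1 -126.7]
 [ 588.1 -170.8]
 [ 597.4 -213.7]]
holes s [[ 613.4 -160.7]
 [ 603.  -118.4]
 [ 658.6 -174.6]]
rest [[680.7 180.2]
 [674.9  96.5]
 [528.  103.9]
 [533.7 188.4]] [604.3 142.3  12. ] [147.3  83.9 147.1  84.7] [np.float64(-3.165882665475227), np.float64(-93.99729619558691), np.float64(177.11116291579074), np.float64(86.13870080903152)]
rod top [541.2 146.8 205. ]
0.2
```

The measurements agree: the tray is 200 mm on a side in both views, the base about 147 x 84 mm, and the beads lie about 46 mm out. That puts the sieve at (613.5,-162.5) and the rest at (604,142) with yaw -3.5°. Next is a planner that turns rod poses into rows, with a check of the foot position first.

```bash
cat >> h.py <<'E'
import json,os
from scipy.spatial.transform import Rotation as Ro, Slerp
C=np.array([613.5,-162.5,60]); FOOT=np.array([637,140.5,24.]); L=168.
def pose(tip,lean,az,L=L):
    l,p=np.radians([lean,az]); a=np.array([np.sin(l)*np.cos(p),np.sin(l)*np.sin(p),np.cos(l)])
    z=-a; y=np.array([np.sin(p),-np.cos(p),0]); x=np.cross(y,z)
    return np.asarray(tip,float)+a*L, Ro.from_matrix(np.c_[x,y,z])
def cmd(): d=json.load(open("cmd.json")); return np.array(d[0]),Ro.from_rotvec(d[1])
def setcmd(p,R): json.dump([list(p),list(R.as_rotvec())],open("cmd.json","w"))
def plan(ps,nd=3,save=True):
    """ps: list of (pos,Rot); prints rows in tool axes and stores the last as the commanded pose"""
    p0,R0=cmd(); rows=[]
    for p,R in ps:
        rows.append([np.round(R0.inv().apply(p-p0)/250,nd).tolist(),np.round((R0.inv()*R).as_rotvec()/(np.pi/2),nd).tolist()])
    print(len(rows),json.dumps(rows).replace(" ",""))
    s,t=rows[-1]
    if save: setcmd(p0+R0.apply(np.array(s)*250),R0*Ro.from_rotvec(np.array(t)*np.pi/2))
def path(wps,step=8.):
    """wps: list of (x,y,z rel. to C, lean, az) -> poses; interpolated at <= step mm, first is the start (not emitted)"""
    out=[]
    for a,b in zip(wps[:-1],wps[1:]):
        a,b=np.array(a,float),np.array(b,float); st=b[5] if len(b)>5 else step
        n=max(1,int(np.ceil(max(np.linalg.norm((b-a)[:3]) if len(a)==len(b) else np.linalg.norm(b[:3]-a[:3]),0)/st-.01)),int(np.ceil(max(abs(b[3:5]-a[3:5]))/6)))
        for i in range(1,n+1):
            w=a[:5]+(b[:5]-a[:5])*i/n; out.append(pose(C+w[:3],w[3],w[4]))
    return out
E
python3 - <<'E'
from h import *
o=r.get_obs();setcmd([154.11,579.875,240.635],Ro.from_rotvec(o["eef_rot"]))
d=r.get_image("top")
a=pose(FOOT,28,176.5,1)[0]-FOOT
im=d["img"][:,:,::-1].copy()
print(w2pix(d,np.array([FOOT+a*k for k in(0,105,110,165,205)])))
k=8;c=cv2.resize(im[200:275,185:250],None,fx=k,fy=k,interpolation=cv2.INTER_CUBIC)
for s in(0,105,110,165,205):
    u,v=w2pix(d,(FOOT+a*s)[None])[0]; cv2.circle(c,(int((u-185+.5)*k),int((v-200+.5)*k)),3,(0,0,255),-1)
cv2.imwrite("pics/rod.png",c)
p,R=pose(FOOT,28,176.5,268);pf=pose(FOOT,28,176.5)[0];print(p,pf)
p0,R0=cmd();plan([((p0+p)/2,R0*Ro.from_rotvec((R0.inv()*R).as_rotvec()/2))]);plan([(p,R)]);
E
```

```text
[[222.18540786 222.96357092]
 [210.97242477 240.89352433]
 [210.38443626 241.83373858]
 [203.54050023 252.77743244]
 [198.08639429 261.4987392 ]]
[511.41629781 148.18102827 260.62995489] [558.27588818 145.31497295 172.3351956 ]
1 [[[-0.912,-0.651,-0.039],[-0.016,-0.155,-0.062]]]
1 [[[-0.831,-0.738,0.156],[-0.016,-0.155,-0.062]]]
```

View pics/rod.png

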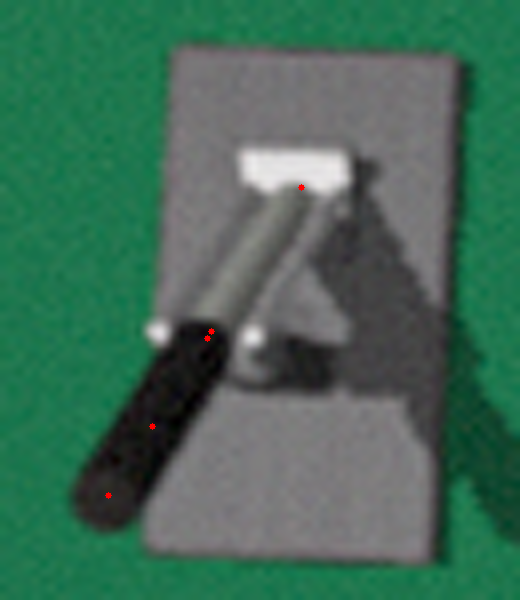

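The projected rod axis (red dots) lies on the rod from the foot at (301,187) to the handle top at (108,495), so it fits to about 1 mm. Next I move to the standoff.

apply_moves --rows '[[[-0.912,-0.651,-0.039],[-0.016,-0.155,-0.062]],[[-0.912,-0.651,-0.039],[-0.016,-0.155,-0.062]],[[-0.912,-0.651,-0.039],[-0.016,-0.155,-0.062]],[[-0.912,-0.651,-0.039],[-0.016,-0.155,-0.062]],[[-0.912,-0.651,-0.039],[-0.016,-0.155,-0.062]],[[-0.912,-0.651,-0.039],[-0.016,-0.155,-0.062]],[[-0.912,-0.651,-0.039],[-0.016,-0.155,-0.062]]]' --claw 1

```text
clock: 1.12
tcp_pos: [332.3, 364.4, 250.4]
eef_rot: [0.235, 2.888, -0.009]
ft_force: [-0.9, -0.1, -0.4]
width: 92.8
grip_force: 0.0
```

apply_moves --rows '[[[-0.831,-0.738,0.156],[-0.016,-0.155,-0.062]],[[-0.831,-0.738,0.156],[-0.016,-0.155,-0.062]],[[-0.831,-0.738,0.156],[-0.016,-0.155,-0.062]],[[-0.831,-0.738,0.156],[-0.016,-0.155,-0.062]],[[-0.831,-0.738,0.156],[-0.016,-0.155,-0.062]],[[-0.831,-0.738,0.156],[-0.016,-0.155,-0.062]],[[-0.831,-0.738,0.156],[-0.016,-0.155,-0.062]],[[-0.831,-0.738,0.156],[-0.016,-0.155,-0.062]]]'

```text
clock: 2.12
tcp_pos: [510.8, 149.7, 260.2]
eef_rot: [0.078, 2.652, -0.017]
ft_force: [0.5, 0.0, 0.5]
width: 92.7
grip_force: 0.0
```

Run:
```python
from h import *
o=r.get_obs();p,R=cmd();print(o["clock"],o["tcp_pos"]-p,np.degrees((R.inv()*Ro.from_rotvec(o["eef_rot"])).as_rotvec()),o["joint_pos"])
g=pose(FOOT,28,176.5);print(g[0]);plan([g])
print(cmd()[0]-g[0])
```

```text
2.125 [-0.6542494   1.57167526 -0.56603918] [-0.12980533  0.01015752 -0.0864558 ] [ 0.29665402 -0.49991063  2.08216013 -0.1819247   1.10348593 -1.17107651]
[558.27588818 145.31497295 172.3351956 ]
1 [[[0.0,0.0,0.4],[0.0,-0.0,0.0]]]
[ 0.06048231 -0.03482477  0.09885775]
```

apply_moves --rows '[[[0,0,0.1],[0,0,0]],[[0,0,0.2],[0,0,0]],[[0,0,0.3],[0,0,0]],[[0,0,0.4],[0,0,0]],[[0,0,0.4],[0,0,0]]]'

```text
clock: 2.75
tcp_pos: [556.8, 146.1, 169.5]
eef_rot: [0.079, 2.656, -0.019]
ft_force: [-0.1, -0.2, -0.5]
width: 92.9
grip_force: 0.0
```

apply_moves --rows '[[[0,0,0],[0,0,0]],[[0,0,0],[0,0,0]],[[0,0,0],[0,0,0]],[[0,0,0],[0,0,0]],[[0,0,0],[0,0,0]],[[0,0,0],[0,0,0]]]' --claw -1

```text
clock: 3.5
tcp_pos: [558.3, 145.3, 172.1]
eef_rot: [0.081, 2.652, -0.018]
ft_force: [0.2, 0.8, -1.0]
width: 37.6
grip_force: 0.0
```

apply_moves --rows '[[[0,0,0],[0,0,0]],[[0,0,0],[0,0,0]],[[0,0,0],[0,0,0]],[[0,0,0],[0,0,0]],[[0,0,0],[0,0,0]]]'

```text
clock: 4.12
tcp_pos: [558.8, 145.8, 172.5]
eef_rot: [0.081, 2.651, -0.017]
ft_force: [4.5, 4.2, -1.7]
width: 17.7
grip_force: 29.9
```

apply_moves --rows '[[[0,0,-0.08],[0,0,0]],[[0,0,-0.2],[0,0,0]],[[0,0,-0.36],[0,0,0]],[[0,0,-0.52],[0,0,0]],[[0,0,-0.52],[0,0,0]]]'

```text
clock: 4.75
tcp_pos: [497.9, 149.2, 290.5]
eef_rot: [0.081, 2.647, -0.016]
ft_force: [0.8, 1.0, -0.9]
width: 17.5
grip_force: 30.0
```

Run:
```python
from h import *
p,R=cmd();setcmd(p+R.apply([0,0,-130]),R)
o=r.get_obs();p,R=cmd();print(o["clock"],o["tcp_pos"]-p,o["width"])
A=pose(FOOT,28,176.5,298)[0]+R.apply([0,0,168])-C
ps=path([(*A,28,176.5),(-90,130,110,26,182,45),(-90,0,110,24,190,45),(-40,-5,60,20,194,45),(-10,0,40,20,194,30)])
plan(ps[:11])
i=11;plan(ps[i:])
```

```text
4.75 [0.47879434 0.24853141 3.30322047] 17.500610995236684
11 [[[0.014,-0.149,-0.038],[-0.005,0.004,-0.011]],[[0.027,-0.298,-0.075],[-0.011,0.009,-0.022]],[[0.039,-0.448,-0.113],[-0.016,0.013,-0.032]],[[0.052,-0.597,-0.15],[-0.022,0.018,-0.043]],[[0.065,-0.746,-0.188],[-0.027,0.022,-0.054]],[[0.046,-0.932,-0.182],[-0.04,0.029,-0.081]],[[0.027,-1.117,-0.176],[-0.053,0.037,-0.108]],[[0.008,-1.301,-0.169],[-0.065,0.044,-0.135]],[[-0.059,-1.308,-0.031],[-0.072,0.066,-0.156]],[[-0.125,-1.314,0.108],[-0.079,0.088,-0.178]],[[-0.159,-1.3,0.171],[-0.079,0.088,-0.178]]]
1 [[[-0.043,-0.005,0.059],[0.0,0.0,0.0]]]
```

Run:
```python
from h import *
p,R=pose(FOOT,28,176.5,298);setcmd(p,R)
A=p+R.apply([0,0,168])-C
ps=path([(*A,28,176.5),(-90,130,110,26,182,45),(-90,0,110,24,190,45),(-40,-5,60,20,194,45),(-10,0,40,20,194,30)])
plan(ps[:5]);plan(ps[5:]+ps[-1:])
```

```text
5 [[[0.013,-0.15,-0.038],[-0.006,0.004,-0.011]],[[0.026,-0.299,-0.075],[-0.011,0.009,-0.022]],[[0.039,-0.448,-0.113],[-0.017,0.013,-0.033]],[[0.051,-0.598,-0.15],[-0.022,0.018,-0.043]],[[0.064,-0.747,-0.188],[-0.028,0.022,-0.054]]]
8 [[[-0.003,-0.186,-0.002],[-0.013,0.008,-0.027]],[[-0.006,-0.372,-0.004],[-0.025,0.015,-0.054]],[[-0.01,-0.557,-0.006],[-0.037,0.022,-0.081]],[[-0.08,-0.577,0.129],[-0.045,0.045,-0.102]],[[-0.15,-0.594,0.265],[-0.052,0.067,-0.123]],[[-0.187,-0.586,0.328],[-0.052,0.067,-0.123]],[[-0.223,-0.578,0.39],[-0.052,0.067,-0.123]],[[-0.223,-0.578,0.39],[-0.052,0.067,-0.123]]]
```

apply_moves --rows '[[[0.013,-0.15,-0.038],[-0.006,0.004,-0.011]],[[0.026,-0.299,-0.075],[-0.011,0.009,-0.022]],[[0.039,-0.448,-0.113],[-0.017,0.013,-0.033]],[[0.051,-0.598,-0.15],[-0.022,0.018,-0.043]],[[0.064,-0.747,-0.188],[-0.028,0.022,-0.054]]]'

```text
clock: 5.38
tcp_pos: [449.1, -36.7, 318.3]
eef_rot: [-0.046, 2.69, 0.015]
ft_force: [0.5, -0.8, -1.7]
width: 17.7
grip_force: 30.0
```

apply_moves --rows '[[[-0.003,-0.186,-0.002],[-0.013,0.008,-0.027]],[[-0.006,-0.372,-0.004],[-0.025,0.015,-0.054]],[[-0.01,-0.557,-0.006],[-0.037,0.022,-0.081]],[[-0.08,-0.577,0.129],[-0.045,0.045,-0.102]],[[-0.15,-0.594,0.265],[-0.052,0.067,-0.123]],[[-0.187,-0.586,0.328],[-0.052,0.067,-0.123]],[[-0.223,-0.578,0.39],[-0.052,0.067,-0.123]],[[-0.223,-0.578,0.39],[-0.052,0.067,-0.123]]]'

```text
clock: 6.38
tcp_pos: [546.9, -175.8, 253.1]
eef_rot: [-0.34, 2.779, 0.068]
ft_force: [-1.3, -0.9, -1.6]
width: 17.5
grip_force: 30.0
```

Run:
```python
from h import *
o=r.get_obs();p,R=cmd();print(o["clock"],o["tcp_pos"]-p,o["width"],o["joint_pos"])
pt=p+R.apply([0,0,168]);print(pt-C)
d=r.get_image("scene");im=d["img"][:,:,::-1].copy();cv2.imwrite("pics/s2raw.png",im)
print(w2pix(d,pt[None]), w2pix(d,(pt-R.apply([0,0,110]))[None]))
o=r.get_obs();print(o["tcp_pos"]-p)
cv2.imwrite("pics/s2.png",cv2.resize(im[215:365,235:395],None,fx=4,fy=4,interpolation=cv2.INTER_CUBIC))
```

```text
6.375 [-0.74388385  0.49324355 -4.72622202] 17.519755939545654 [-0.55489387 -0.20162036  1.82760027  0.25947838  1.2840184  -2.41418466]
[-10.20173676   0.10290964  39.95516287]
[[307.99349832 301.23486812]] [[283.31234618 265.91116231]]
[-0.75769245  0.19820032 -3.4729547 ]
```

View pics/s2.png

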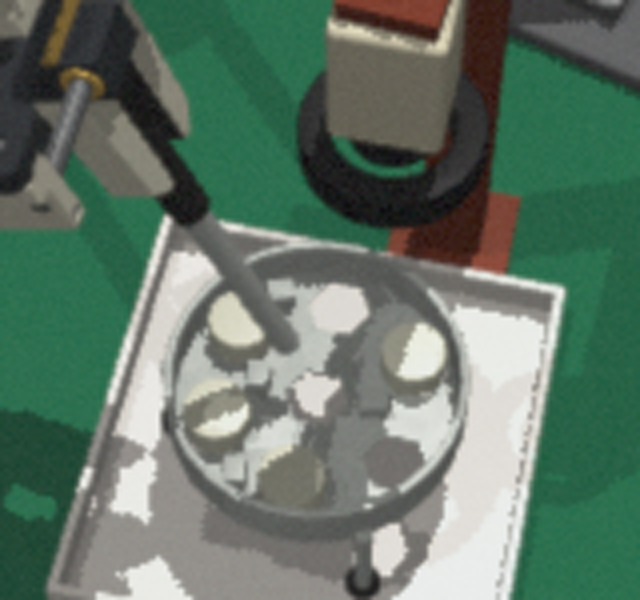

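The rod tip shows at about (290,345) in the crop and was predicted at (292,345), so the in-hand rod pose is right. The bed is still untouched. Next I push can3 into the empty far hole and can1 into the centre hole.

Run:
```python
from h import *
a=184
ps=path([(-10,0,40,20,194),(12,17,32,23,a,15),(12,17,14,24,a,9),(12,17,5,25,a,5),(38,-6,5,25,a,7),(40,-8,5,25,a,7),(40,-8,32,25,a,14)])
plan(ps+ps[-1:])
ps=path([(40,-8,32,25,a),(-40,-9.5,34,12,a,20),(-40,-9.5,14,12,a,10),(-40,-9.5,5,12,a,5),(-7,-2,5,14,a,7),(-7,-2,30,14,a,14)])
plan(ps+ps[-1:])
```

```text
15 [[[-0.026,0.043,0.033],[0.02,-0.017,0.052]],[[-0.054,0.09,0.067],[0.041,-0.034,0.103]],[[-0.036,0.091,0.101],[0.041,-0.039,0.103]],[[-0.018,0.092,0.136],[0.042,-0.045,0.103]],[[-0.006,0.093,0.153],[0.042,-0.05,0.103]],[[0.006,0.094,0.171],[0.043,-0.056,0.102]],[[-0.009,0.071,0.176],[0.043,-0.056,0.102]],[[-0.023,0.048,0.181],[0.043,-0.056,0.102]],[[-0.038,0.025,0.187],[0.043,-0.056,0.102]],[[-0.053,0.002,0.192],[0.043,-0.056,0.102]],[[-0.068,-0.021,0.197],[0.043,-0.056,0.102]],[[-0.073,-0.031,0.199],[0.043,-0.056,0.102]],[[-0.092,-0.031,0.149],[0.043,-0.056,0.102]],[[-0.11,-0.031,0.098],[0.043,-0.056,0.102]],[[-0.11,-0.031,0.098],[0.043,-0.056,0.102]]]
16 [[[0.033,0.005,-0.035],[-0.0,0.036,0.0]],[[0.067,0.009,-0.067],[-0.0,0.073,0.0]],[[0.101,0.013,-0.097],[-0.0,0.109,0.0]],[[0.135,0.017,-0.125],[-0.0,0.145,0.0]],[[0.152,0.017,-0.089],[-0.0,0.145,0.0]],[[0.169,0.017,-0.053],[-0.0,0.145,0.0]],[[0.177,0.017,-0.037],[-0.0,0.145,0.0]],[[0.184,0.017,-0.02],[-0.0,0.145,0.0]],[[0.164,0.021,-0.01],[-0.0,0.14,0.0]],[[0.145,0.025,0.0],[-0.0,0.136,0.0]],[[0.125,0.029,0.011],[-0.0,0.131,0.0]],[[0.105,0.033,0.021],[-0.0,0.127,0.0]],[[0.086,0.038,0.031],[-0.0,0.123,0.0]],[[0.065,0.038,-0.014],[-0.0,0.123,0.0]],[[0.044,0.038,-0.059],[-0.0,0.123,0.0]],[[0.044,0.038,-0.059],[-0.0,0.123,0.0]]]
```

apply_moves --rows '[[[-0.026,0.043,0.033],[0.02,-0.017,0.052]],[[-0.054,0.09,0.067],[0.041,-0.034,0.103]],[[-0.036,0.091,0.101],[0.041,-0.039,0.103]],[[-0.018,0.092,0.136],[0.042,-0.045,0.103]],[[-0.006,0.093,0.153],[0.042,-0.05,0.103]],[[0.006,0.094,0.171],[0.043,-0.056,0.102]],[[-0.009,0.071,0.176],[0.043,-0.056,0.102]],[[-0.023,0.048,0.181],[0.043,-0.056,0.102]],[[-0.038,0.025,0.187],[0.043,-0.056,0.102]],[[-0.053,0.002,0.192],[0.043,-0.056,0.102]],[[-0.068,-0.021,0.197],[0.043,-0.056,0.102]],[[-0.073,-0.031,0.199],[0.043,-0.056,0.102]],[[-0.092,-0.031,0.149],[0.043,-0.056,0.102]],[[-0.11,-0.031,0.098],[0.043,-0.056,0.102]],[[-0.11,-0.031,0.098],[0.043,-0.056,0.102]]]'

```text
clock: 8.3
tcp_pos: [583.9, -176.1, 246.5]
eef_rot: [-0.096, 2.699, 0.02]
ft_force: [-0.4, -0.7, -1.8]
width: 17.7
grip_force: 30.0
```

apply_moves --rows '[[[0.033,0.005,-0.035],[0,0.036,0]],[[0.067,0.009,-0.067],[0,0.073,0]],[[0.101,0.013,-0.097],[0,0.109,0]],[[0.135,0.017,-0.125],[0,0.145,0]],[[0.152,0.017,-0.089],[0,0.145,0]],[[0.169,0.017,-0.053],[0,0.145,0]],[[0.177,0.017,-0.037],[0,0.145,0]],[[0.184,0.017,-0.02],[0,0.145,0]],[[0.164,0.021,-0.01],[0,0.14,0]],[[0.145,0.025,0],[0,0.136,0]],[[0.125,0.029,0.011],[0,0.131,0]],[[0.105,0.033,0.021],[0,0.127,0]],[[0.086,0.038,0.031],[0,0.123,0]],[[0.065,0.038,-0.014],[0,0.123,0]],[[0.044,0.038,-0.059],[0,0.123,0]],[[0.044,0.038,-0.059],[0,0.123,0]]]'

```text
clock: 10.3
tcp_pos: [567.0, -167.8, 254.8]
eef_rot: [-0.103, 2.893, 0.011]
ft_force: [0.1, 0.2, -1.3]
width: 17.8
grip_force: 30.0
```

Run:
```python
from h import *
o=r.get_obs();p,R=cmd();print(o["clock"],o["tcp_pos"]-p,o["width"],o["joint_pos"][5])
pt=p+R.apply([0,0,168]);print(pt-C)
a=pt-C
d=r.get_image("scene");im=d["img"][:,:,::-1].copy()
cv2.imwrite("pics/s3.png",cv2.resize(im[255:355,265:365],None,fx=6,fy=6,interpolation=cv2.INTER_CUBIC))
```

```text
10.3 [ 1.18633318 -0.60989383  1.89654906] 17.77811994104088 -2.107806400858636
[-7.2036482  -1.99577796 29.87959145]
```

View pics/s3.png

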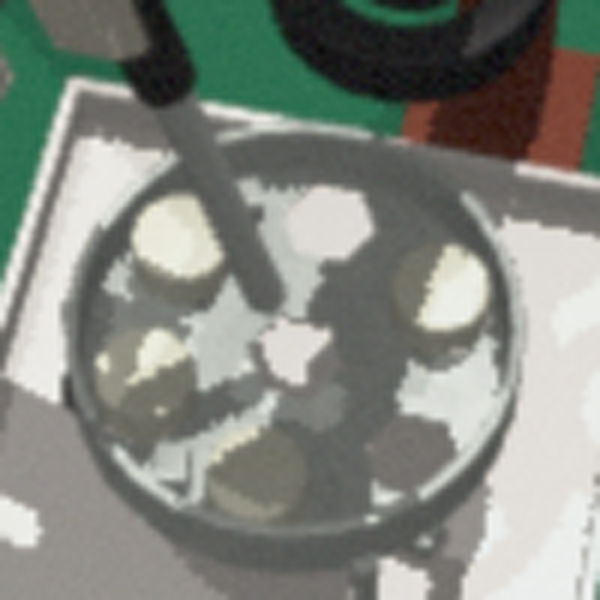

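Can1 and can3 no longer show on their lands, can2 is still at about (175,470), and the beads are unmoved. Next comes the arc sweep that drives bead0 and can0 towards the empty hole, then the sweep of bead1, can2 and bead2.

Run:
```python
from h import *
a=184
P=lambda t,z,l,st=7,rr=46:(rr*np.cos(np.radians(t)),rr*np.sin(np.radians(t)),z,l,a,st)
ps=path([(-7,-2,30,14,a),P(194,32,12,20,44),P(194,14,12,10,44),P(194,5,12,5,44),P(185,5,12),P(175,5,12),P(165,5,12),P(155,5,12),P(147,5,12),P(140,5,12),P(140,30,12,13,43)])
plan(ps+ps[-1:])
ps=path([P(140,30,12,13,43),P(180,32,12,20,40),P(196,32,12,20,44),P(196,14,12,10,44),P(196,5,12,5,44),P(205,5,12),P(215,5,12),P(225,5,13),P(235,5,14),P(243,5,15),P(243,30,15,13,42)])
plan(ps+ps[-1:])
```

```text
19 [[[0.057,-0.013,-0.022],[-0.0,0.011,0.0]],[[0.115,-0.025,-0.043],[-0.0,0.022,0.0]],[[0.123,-0.025,-0.008],[-0.0,0.022,0.0]],[[0.132,-0.025,0.027],[-0.0,0.022,0.0]],[[0.136,-0.025,0.045],[-0.0,0.022,0.0]],[[0.141,-0.025,0.062],[-0.0,0.022,0.0]],[[0.146,-0.011,0.061],[-0.0,0.022,0.0]],[[0.151,0.002,0.06],[-0.0,0.022,0.0]],[[0.15,0.018,0.06],[-0.0,0.022,0.0]],[[0.149,0.034,0.06],[-0.0,0.022,0.0]],[[0.145,0.05,0.061],[-0.0,0.022,0.0]],[[0.141,0.066,0.062],[-0.0,0.022,0.0]],[[0.135,0.08,0.064],[-0.0,0.022,0.0]],[[0.129,0.095,0.065],[-0.0,0.022,0.0]],[[0.115,0.116,0.069],[-0.0,0.022,0.0]],[[0.101,0.133,0.072],[-0.0,0.022,0.0]],[[0.085,0.129,0.025],[-0.0,0.022,0.0]],[[0.068,0.125,-0.023],[-0.0,0.022,0.0]],[[0.068,0.125,-0.023],[-0.0,0.022,0.0]]]
19 [[[0.017,-0.054,-0.008],[-0.0,-0.0,0.0]],[[0.034,-0.108,-0.015],[-0.0,-0.0,0.0]],[[0.046,-0.156,-0.018],[-0.0,-0.0,0.0]],[[0.054,-0.156,0.018],[-0.0,-0.0,0.0]],[[0.061,-0.156,0.053],[-0.0,-0.0,0.0]],[[0.065,-0.156,0.07],[-0.0,-0.0,0.0]],[[0.069,-0.156,0.088],[-0.0,-0.0,0.0]],[[0.069,-0.171,0.088],[-0.0,-0.0,0.0]],[[0.068,-0.185,0.088],[-0.0,-0.0,0.0]],[[0.061,-0.2,0.09],[-0.0,-0.0,0.0]],[[0.055,-0.214,0.091],[-0.0,-0.0,0.0]],[[0.051,-0.227,0.093],[-0.0,-0.006,0.0]],[[0.048,-0.24,0.095],[-0.0,-0.011,0.0]],[[0.042,-0.251,0.098],[-0.0,-0.017,0.0]],[[0.037,-0.262,0.1],[-0.0,-0.022,0.0]],[[0.028,-0.277,0.105],[-0.0,-0.034,0.0]],[[0.014,-0.27,0.057],[-0.0,-0.034,0.0]],[[-0.001,-0.263,0.009],[-0.0,-0.034,0.0]],[[-0.001,-0.263,0.009],[-0.0,-0.034,0.0]]]
```

apply_moves --rows '[[[0.057,-0.013,-0.022],[0,0.011,0]],[[0.115,-0.025,-0.043],[0,0.022,0]],[[0.123,-0.025,-0.008],[0,0.022,0]],[[0.132,-0.025,0.027],[0,0.022,0]],[[0.136,-0.025,0.045],[0,0.022,0]],[[0.141,-0.025,0.062],[0,0.022,0]],[[0.146,-0.011,0.061],[0,0.022,0]],[[0.151,0.002,0.06],[0,0.022,0]],[[0.15,0.018,0.06],[0,0.022,0]],[[0.149,0.034,0.06],[0,0.022,0]],[[0.145,0.05,0.061],[0,0.022,0]],[[0.141,0.066,0.062],[0,0.022,0]],[[0.135,0.08,0.064],[0,0.022,0]],[[0.129,0.095,0.065],[0,0.022,0]],[[0.115,0.116,0.069],[0,0.022,0]],[[0.101,0.133,0.072],[0,0.022,0]],[[0.085,0.129,0.025],[0,0.022,0]],[[0.068,0.125,-0.023],[0,0.022,0]],[[0.068,0.125,-0.023],[0,0.022,0]]]'

```text
clock: 12.72
tcp_pos: [547.3, -137.7, 256.2]
eef_rot: [-0.104, 2.927, 0.011]
ft_force: [0.4, -1.0, -0.7]
width: 17.5
grip_force: 30.0
```

apply_moves --rows '[[[0.017,-0.054,-0.008],[0,0,0]],[[0.034,-0.108,-0.015],[0,0,0]],[[0.046,-0.156,-0.018],[0,0,0]],[[0.054,-0.156,0.018],[0,0,0]],[[0.061,-0.156,0.053],[0,0,0]],[[0.065,-0.156,0.07],[0,0,0]],[[0.069,-0.156,0.088],[0,0,0]],[[0.069,-0.171,0.088],[0,0,0]],[[0.068,-0.185,0.088],[0,0,0]],[[0.061,-0.2,0.09],[0,0,0]],[[0.055,-0.214,0.091],[0,0,0]],[[0.051,-0.227,0.093],[0,-0.006,0]],[[0.048,-0.24,0.095],[0,-0.011,0]],[[0.042,-0.251,0.098],[0,-0.017,0]],[[0.037,-0.262,0.1],[0,-0.022,0]],[[0.028,-0.277,0.105],[0,-0.034,0]],[[0.014,-0.27,0.057],[0,-0.034,0]],[[-0.001,-0.263,0.009],[0,-0.034,0]],[[-0.001,-0.263,0.009],[0,-0.034,0]]]'

```text
clock: 15.1
tcp_pos: [552.6, -203.3, 254.2]
eef_rot: [-0.103, 2.874, 0.012]
ft_force: [0.2, 0.4, -1.6]
width: 17.8
grip_force: 30.0
```

Run:
```python
from h import *
o=r.get_obs();p,R=cmd();print(o["clock"],o["tcp_pos"]-p,o["width"],o["joint_pos"][5])
pt=p+R.apply([0,0,168]);print(pt-C)
d=r.get_image("scene");im=d["img"][:,:,::-1].copy()
cv2.imwrite("pics/s4.png",cv2.resize(im[255:355,265:365],None,fx=6,fy=6,interpolation=cv2.INTER_CUBIC))
```

```text
15.1 [ 1.41510102 -0.42189332  1.96055132] 17.775548021609584 -2.1954856832763525
[-18.85294727 -37.40146708  30.02745735]
```

View pics/s4.png

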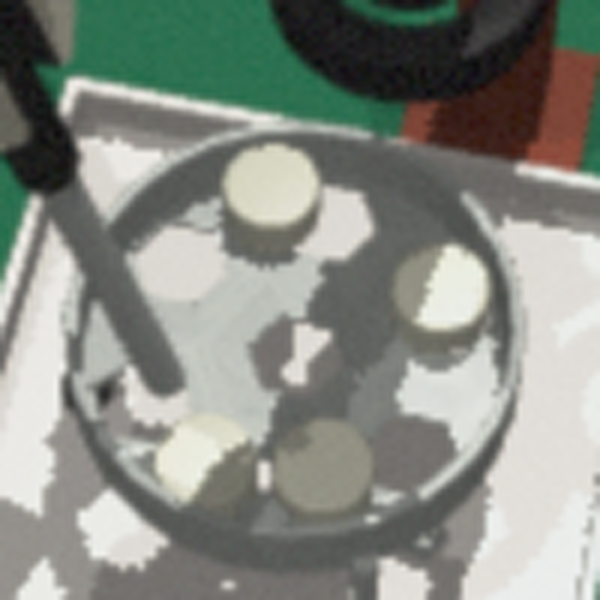

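The beads are now at crop (271,185), (441,288), (205,460) and (322,465). Can0 is gone from its land, and can2 may still be between the two lower beads, near (265,475).

Run:
```python
from h import *
np.set_printoptions(precision=1,suppress=True)
d=r.get_image("scene");f=lambda u,v,z:pix2w(d,265+(u-2.5)/6,255+(v-2.5)/6,z)-C
for p in[(271,185),(205,458),(322,465),(441,288)]:
    q=f(*p,78);print("bead",q[:2],np.hypot(*q[:2]),np.degrees(np.arctan2(q[1],q[0]))%360)
print("spot",f(265,475,60)[:2],f(265,475,72)[:2])
for X in([11.4,-45.6,0],[-15,-50,0],[-33.8,-32.6,0],[-11.4,45.6,0]): print(X,(w2pix(d,(C+X)[None])-[265,255])*6)
```

```text
bead [-27.5  40.2] 48.695836807564895 124.4446737762478
bead [ -4.1 -47.6] 47.74430153067408 265.0392844966625
bead [ 26.8 -34.7] 43.85384968116262 307.6373418255721
bead [33.3 31.4] 45.75937790087258 43.25156664718738
spot [  9.7 -37.7] [ 12.3 -42.3]
[11.4, -45.6, 0] [[255.4 497.8]]
[-15, -50, 0] [[167.7 472.9]]
[-33.8, -32.6, 0] [[139.1 397.6]]
[-11.4, 45.6, 0] [[324.4 217.8]]
```

Run:
```python
from h import *
a=184
P=lambda t,z,l,st=7,rr=46:(rr*np.cos(np.radians(t)),rr*np.sin(np.radians(t)),z,l,a,st)
ps=path([(-18.9,-37.4,30,15,a),P(73,34,23,20,44),P(73,14,24,10,44),P(73,5,24,5,44),P(65,5,24),P(55,5,25),P(45,5,26),P(40,5,26),P(40,30,26,13,43)])
plan(ps+ps[-1:])
ps=path([P(40,30,26,13,43),(-10,0,40,18,a,20)])
plan(ps+ps[-1:])
```

```text
18 [[[-0.011,0.061,0.005],[-0.0,-0.017,0.0]],[[-0.022,0.123,0.01],[-0.0,-0.035,0.0]],[[-0.033,0.185,0.016],[-0.0,-0.053,0.0]],[[-0.044,0.246,0.023],[-0.0,-0.071,0.0]],[[-0.055,0.308,0.03],[-0.0,-0.088,0.0]],[[-0.039,0.308,0.069],[-0.0,-0.094,0.0]],[[-0.023,0.308,0.109],[-0.0,-0.1,0.0]],[[-0.018,0.308,0.126],[-0.0,-0.1,0.0]],[[-0.013,0.308,0.143],[-0.0,-0.1,0.0]],[[-0.038,0.305,0.15],[-0.0,-0.1,0.0]],[[-0.045,0.296,0.154],[-0.0,-0.105,0.0]],[[-0.053,0.287,0.159],[-0.0,-0.111,0.0]],[[-0.058,0.276,0.163],[-0.0,-0.116,0.0]],[[-0.063,0.264,0.167],[-0.0,-0.122,0.0]],[[-0.073,0.252,0.17],[-0.0,-0.122,0.0]],[[-0.081,0.248,0.12],[-0.0,-0.122,0.0]],[[-0.089,0.245,0.071],[-0.0,-0.122,0.0]],[[-0.089,0.245,0.071],[-0.0,-0.122,0.0]]]
4 [[[0.016,-0.033,-0.038],[-0.0,0.03,0.0]],[[0.033,-0.066,-0.074],[-0.0,0.059,0.0]],[[0.049,-0.099,-0.108],[-0.0,0.089,0.0]],[[0.049,-0.099,-0.108],[-0.0,0.089,0.0]]]
```

apply_moves --rows '[[[-0.011,0.061,0.005],[0,-0.017,0]],[[-0.022,0.123,0.01],[0,-0.035,0]],[[-0.033,0.185,0.016],[0,-0.053,0]],[[-0.044,0.246,0.023],[0,-0.071,0]],[[-0.055,0.308,0.03],[0,-0.088,0]],[[-0.039,0.308,0.069],[0,-0.094,0]],[[-0.023,0.308,0.109],[0,-0.1,0]],[[-0.018,0.308,0.126],[0,-0.1,0]],[[-0.013,0.308,0.143],[0,-0.1,0]],[[-0.038,0.305,0.15],[0,-0.1,0]],[[-0.045,0.296,0.154],[0,-0.105,0]],[[-0.053,0.287,0.159],[0,-0.111,0]],[[-0.058,0.276,0.163],[0,-0.116,0]],[[-0.063,0.264,0.167],[0,-0.122,0]],[[-0.073,0.252,0.17],[0,-0.122,0]],[[-0.081,0.248,0.12],[0,-0.122,0]],[[-0.089,0.245,0.071],[0,-0.122,0]],[[-0.089,0.245,0.071],[0,-0.122,0]]]'

```text
clock: 17.45
tcp_pos: [574.3, -140.7, 243.2]
eef_rot: [-0.095, 2.682, 0.02]
ft_force: [0.4, -0.6, -1.5]
width: 17.6
grip_force: 30.0
```

apply_moves --rows '[[[0.016,-0.033,-0.038],[0,0.03,0]],[[0.033,-0.066,-0.074],[0,0.059,0]],[[0.049,-0.099,-0.108],[0,0.089,0]],[[0.049,-0.099,-0.108],[0,0.089,0]]]'

```text
clock: 17.95
tcp_pos: [552.8, -166.9, 260.0]
eef_rot: [-0.1, 2.824, 0.016]
ft_force: [-0.4, 0.3, -2.4]
width: 17.6
grip_force: 30.0
```

Run:
```python
from h import *
o=r.get_obs();p,R=cmd();print(o["clock"],o["tcp_pos"]-p,o["width"])
d=r.get_image("scene");a=cv2.resize(d["img"][262:347,270:358,::-1],None,fx=4.5,fy=4.5,interpolation=cv2.INTER_CUBIC)
t=r.get_image("top");b=cv2.resize(t["img"][195:285,310:400,::-1],None,fx=4.4,fy=4.4,interpolation=cv2.INTER_CUBIC)
m=np.zeros((400,796,3),np.uint8);m[:a.shape[0],:a.shape[1]]=a;m[:b.shape[0],400:400+b.shape[1]]=b
# brighten shadows
m=(255*(m/255.)**.6).astype(np.uint8);cv2.imwrite("pics/s5.png",m)
```

```text
17.95 [ 0.97125806 -0.65172229  0.27507931] 17.56478592639249
```

View pics/s5.png

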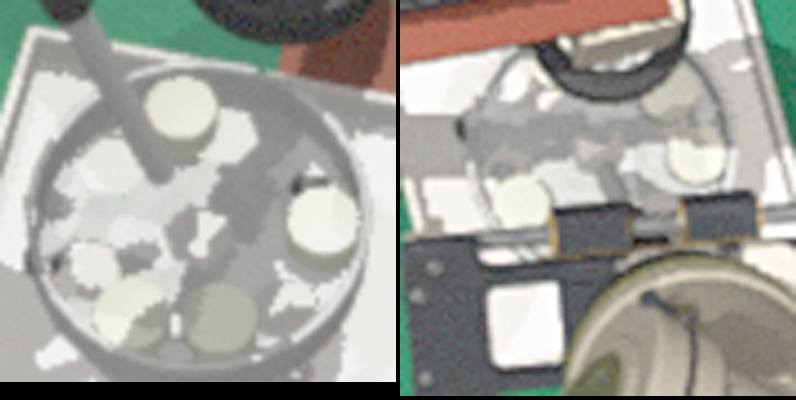

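All four beads have moved: bead3 is at about (322,220) in the left crop. No can shows on the lands except a doubtful patch at (175,350), which lies where the outer hole is. I'll back off along the return path to get a clear view.

Run:
```python
from h import *
ps=path([(-10,0,40,18,184),(-40,0,60,20,184,30),(-90,0,110,24,184,45),(-90,130,110,26,182,45)])
plan(ps+ps[-1:])
```

```text
8 [[[0.057,0.005,-0.057],[-0.0,-0.011,0.0]],[[0.113,0.009,-0.113],[-0.0,-0.022,0.0]],[[0.2,0.016,-0.238],[-0.0,-0.044,0.0]],[[0.288,0.023,-0.361],[-0.0,-0.067,0.0]],[[0.284,0.199,-0.357],[0.002,-0.074,0.007]],[[0.28,0.375,-0.352],[0.005,-0.081,0.014]],[[0.276,0.552,-0.348],[0.008,-0.089,0.021]],[[0.276,0.552,-0.348],[0.008,-0.089,0.021]]]
```

apply_moves --rows '[[[0.057,0.005,-0.057],[0,-0.011,0]],[[0.113,0.009,-0.113],[0,-0.022,0]],[[0.2,0.016,-0.238],[0,-0.044,0]],[[0.288,0.023,-0.361],[0,-0.067,0]],[[0.284,0.199,-0.357],[0.002,-0.074,0.007]],[[0.28,0.375,-0.352],[0.005,-0.081,0.014]],[[0.276,0.552,-0.348],[0.008,-0.089,0.021]],[[0.276,0.552,-0.348],[0.008,-0.089,0.021]]]'

```text
clock: 19.05
tcp_pos: [449.8, -31.8, 320.2]
eef_rot: [-0.055, 2.685, 0.016]
ft_force: [-0.1, -0.0, -0.8]
width: 17.7
grip_force: 30.0
```

Run:
```python
from h import *
d=r.get_image("scene");a=cv2.resize(d["img"][262:350,270:358,::-1],None,fx=4.5,fy=4.5,interpolation=cv2.INTER_CUBIC)
t=r.get_image("top");b=cv2.resize(t["img"][195:275,315:395,::-1],None,fx=4.9,fy=4.9,interpolation=cv2.INTER_CUBIC)
m=np.zeros((400,796,3),np.uint8);m[:a.shape[0],:a.shape[1]]=a;m[:b.shape[0],400:400+b.shape[1]]=b
m=(255*(m/255.)**.8).astype(np.uint8);cv2.imwrite("pics/s6.png",m)
```

```text
(no output)
```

View pics/s6.png

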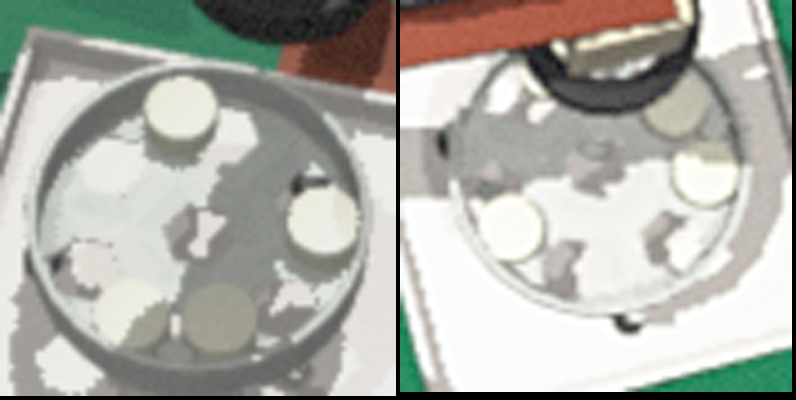

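The doubtful patch is still at left (175,350) and right (715,130). I'll check its position and colour.

Run:
```python
from h import *
np.set_printoptions(precision=1,suppress=True)
S=r.get_image("scene");T=r.get_image("top")
ps=lambda u,v,z:(pix2w(S,270+(u-1.75)/4.5,262+(v-1.75)/4.5,z)-C)[:2]
pt=lambda u,v,z:(pix2w(T,315+(u-400-1.95)/4.9,195+(v-1.95)/4.9,z)-C)[:2]
for z in(60,66,72):print(z,ps(175,352,z),pt(715,130,z))
for n,X in dict(He=[11.4,-45.6,0],Hf=[45.2,-13,0],H0=[0,0,0],landshade=[22,5,0],landEF=[30,-30,0]).items():
    for nm,d in(("s",S),("t",T)):
        u,v=w2pix(d,(C+X)[None])[0]; print(n,nm,round(u,1),round(v,1),d["img"][int(v+.5),int(u+.5)])
u,v=270+175/4.5,262+352/4.5;print("spot",S["img"][int(v)-4:int(v)+4,int(u)-4:int(u)+5].sum(2)//3)
g=S["img"][int(v),int(u)];print(g)
u,v=315+315/4.9,195+130/4.9;print("spot t",T["img"][int(v)-4:int(v)+5,int(u)-5:int(u)+6].sum(2)//3,T["img"][int(v),int(u)])
print("beads t",pt(675,108,78),pt(707,172,78),pt(514,228,78))
```

```text
60 [ 14.4 -48. ] [ 16.  -54.5]
66 [ 15.7 -50.2] [ 15.3 -53.8]
72 [ 17.  -52.5] [ 14.5 -53.2]
He s 307.6 338.0 [118 119 116]
He t 375.0 223.3 [135 131 122]
Hf s 333.2 330.3 [155 152 147]
Hf t 359.9 208.5 [198 201 195]
H0 s 313.5 313.9 [140 137 132]
H0 t 354.6 228.8 [163 159 153]
landshade s 325.8 316.6 [122 124 119]
landshade t 352.1 219.0 [157 158 152]
landEF s 321.1 334.9 [141 143 129]
landEF t 367.7 215.1 [159 156 140]
spot [[136 121  97  98 158 162 117 119 135]
 [119 104  94 100 124 124 103 104 125]
 [ 98  97 111 116 117 118 112 100 106]
 [ 96 110 115 119 119 120 117 114  98]
 [ 95 113 118 118 118 122 119 118 111]
 [102 108 113 116 119 121 119 119 113]
 [119 116 120 118 120 119 118 115 106]
 [104 107 115 121 123 125 121 117 114]]
[118 121 117]
spot t [[177 176 167 142 137 144 129  87 101 139 158]
 [175 178 153 134 146 146 134 107  96 124 151]
 [176 169 137 131 149 150 151 138 104 119 151]
 [173 150 122 138 150 152 153 130  86 108 140]
 [151 117 124 148 152 154 156 131  82  85 122]
 [127 124 120 142 149 158 135 117  93  76 119]
 [136 129 124 128 144 155 140 123 109  88 119]
 [149 156 166 167 168 160 163 155 122  86 111]
 [163 167 169 168 172 169 167 161 132  94 108]] [154 157 152]
beads t [ 24.1 -34.9] [ -5.  -48.4] [-28.4  38.2]
```

Both views place a steel-coloured patch at about (16,-53) and z = 72, so can2 is wedged over its hole between bead1, bead2 and the wall. I'll drive the rod outward between those two beads to part them so it drops.

Run:
```python
from h import *
a=184
ps=path([(-90,130,110,26,182),(-90,0,110,24,a,45),(-40,-5,60,18,a,45),(-1,-17,34,17,a,20),(-1,-17,14,17,a,10),(-1,-17,5,17,a,5),(10,-42,5,17,a,5),(10,-42,32,17,a,13)])
plan(ps+ps[-1:])
ps=path([(10,-42,32,17,a),(-40,0,60,20,184,30),(-90,0,110,24,184,45),(-90,130,110,26,182,45)])
plan(ps+ps[-1:])
```

```text
22 [[[-0.002,-0.177,-0.002],[-0.003,0.008,-0.007]],[[-0.005,-0.353,-0.005],[-0.006,0.015,-0.013]],[[-0.007,-0.53,-0.007],[-0.009,0.022,-0.02]],[[-0.088,-0.542,0.129],[-0.009,0.056,-0.02]],[[-0.169,-0.554,0.266],[-0.008,0.089,-0.021]],[[-0.203,-0.572,0.32],[-0.008,0.093,-0.021]],[[-0.238,-0.59,0.375],[-0.008,0.097,-0.021]],[[-0.273,-0.607,0.429],[-0.008,0.1,-0.021]],[[-0.256,-0.607,0.465],[-0.008,0.1,-0.021]],[[-0.238,-0.607,0.501],[-0.008,0.1,-0.021]],[[-0.23,-0.607,0.517],[-0.008,0.1,-0.021]],[[-0.222,-0.607,0.533],[-0.008,0.1,-0.021]],[[-0.228,-0.624,0.536],[-0.008,0.1,-0.021]],[[-0.234,-0.641,0.539],[-0.008,0.1,-0.021]],[[-0.24,-0.658,0.542],[-0.008,0.1,-0.021]],[[-0.246,-0.675,0.545],[-0.008,0.1,-0.021]],[[-0.253,-0.692,0.548],[-0.008,0.1,-0.021]],[[-0.259,-0.709,0.551],[-0.008,0.1,-0.021]],[[-0.274,-0.709,0.519],[-0.008,0.1,-0.021]],[[-0.29,-0.709,0.486],[-0.008,0.1,-0.021]],[[-0.306,-0.709,0.454],[-0.008,0.1,-0.021]],[[-0.306,-0.709,0.454],[-0.008,0.1,-0.021]]]
9 [[[0.061,0.061,-0.054],[-0.0,-0.011,0.0]],[[0.121,0.121,-0.108],[-0.0,-0.022,0.0]],[[0.182,0.182,-0.161],[-0.0,-0.033,0.0]],[[0.271,0.189,-0.284],[-0.0,-0.055,0.0]],[[0.361,0.196,-0.407],[-0.0,-0.078,0.0]],[[0.357,0.372,-0.402],[0.003,-0.085,0.007]],[[0.353,0.548,-0.398],[0.005,-0.092,0.014]],[[0.349,0.725,-0.393],[0.008,-0.1,0.021]],[[0.349,0.725,-0.393],[0.008,-0.1,0.021]]]
```

apply_moves --rows '[[[-0.002,-0.177,-0.002],[-0.003,0.008,-0.007]],[[-0.005,-0.353,-0.005],[-0.006,0.015,-0.013]],[[-0.007,-0.53,-0.007],[-0.009,0.022,-0.02]],[[-0.088,-0.542,0.129],[-0.009,0.056,-0.02]],[[-0.169,-0.554,0.266],[-0.008,0.089,-0.021]],[[-0.203,-0.572,0.32],[-0.008,0.093,-0.021]],[[-0.238,-0.59,0.375],[-0.008,0.097,-0.021]],[[-0.273,-0.607,0.429],[-0.008,0.1,-0.021]],[[-0.256,-0.607,0.465],[-0.008,0.1,-0.021]],[[-0.238,-0.607,0.501],[-0.008,0.1,-0.021]],[[-0.23,-0.607,0.517],[-0.008,0.1,-0.021]],[[-0.222,-0.607,0.533],[-0.008,0.1,-0.021]],[[-0.228,-0.624,0.536],[-0.008,0.1,-0.021]],[[-0.234,-0.641,0.539],[-0.008,0.1,-0.021]],[[-0.24,-0.658,0.542],[-0.008,0.1,-0.021]],[[-0.246,-0.675,0.545],[-0.008,0.1,-0.021]],[[-0.253,-0.692,0.548],[-0.008,0.1,-0.021]],[[-0.259,-0.709,0.551],[-0.008,0.1,-0.021]],[[-0.282,-0.709,0.503],[-0.008,0.1,-0.021]],[[-0.306,-0.709,0.454],[-0.008,0.1,-0.021]]]'

```text
clock: 21.75
tcp_pos: [574.9, -207.3, 251.7]
eef_rot: [-0.101, 2.843, 0.019]
ft_force: [0.8, -1.3, -2.5]
width: 17.4
grip_force: 30.0
```

Run:
```python
from h import *
o=r.get_obs();print(o["clock"])
S=r.get_image("scene");T=r.get_image("top");cv2.imwrite("pics/raw7.png",S["img"][:,:,::-1])
# compare patch colours: steel (g>=r) vs tray through hole (r>g)
for X in([11.4,-45.6,0],[14,-50,0],[16,-53,12],[16,-53,0]):
    for nm,d in(("s",S),("t",T)):
        u,v=w2pix(d,(C+X)[None])[0];w=d["img"][int(v):int(v)+2,int(u):int(u)+2].reshape(-1,3).mean(0);print(X,nm,w.round())
a=cv2.resize(S["img"][262:350,270:358,::-1],None,fx=6.7,fy=6.7,interpolation=cv2.INTER_CUBIC)
cv2.imwrite("pics/s7.png",(255*(a/255.)**.7).astype(np.uint8))
```

```text
21.75
[11.4, -45.6, 0] s [194. 189. 182.]
[11.4, -45.6, 0] t [85. 86. 80.]
[14, -50, 0] s [141. 142. 137.]
[14, -50, 0] t [74. 75. 72.]
[16, -53, 12] s [168. 167. 161.]
[16, -53, 12] t [116. 117. 113.]
[16, -53, 0] s [101. 102.  99.]
[16, -53, 0] t [92. 92. 88.]
```

View pics/s7.png

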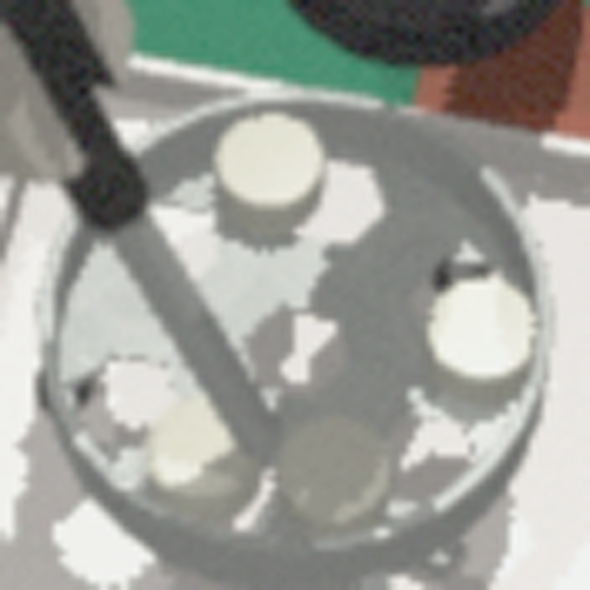

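The beads have parted and the tray shows bright through the outer hole at (255,500). That was one view over my limit of ten, so from here I check by numbers only. Next I back off and test for can2.

apply_moves --rows '[[[0.061,0.061,-0.054],[0,-0.011,0]],[[0.121,0.121,-0.108],[0,-0.022,0]],[[0.182,0.182,-0.161],[0,-0.033,0]],[[0.271,0.189,-0.284],[0,-0.055,0]],[[0.361,0.196,-0.407],[0,-0.078,0]],[[0.357,0.372,-0.402],[0.003,-0.085,0.007]],[[0.353,0.548,-0.398],[0.005,-0.092,0.014]],[[0.349,0.725,-0.393],[0.008,-0.1,0.021]],[[0.349,0.725,-0.393],[0.008,-0.1,0.021]]]'

```text
clock: 22.98
tcp_pos: [449.9, -32.8, 320.7]
eef_rot: [-0.054, 2.685, 0.014]
ft_force: [0.0, -0.6, -1.8]
width: 17.4
grip_force: 30.0
```

Run:
```python
from h import *
S=r.get_image("scene");T=r.get_image("top");print(r.get_obs()["clock"])
for d,n in((S,"s"),(T,"t")):
    for X in([11.4,-45.6,0],[15.5,-53,12],[0,-45.6,0]):
        print(n,X,w2pix(d,(C+X)[None])[0].round(1))
    u,v=w2pix(d,(C+[11.4,-47,0])[None])[0].round().astype(int)
    w=d["img"][v-11:v+10,u-12:u+13].astype(int)
    print(n,"origin",u-12,v-11);print("\n".join(" ".join(f"{p.sum()//3:3d}{'r' if p[0]-p[1]>=2 else ('g' if p[1]>=p[0]+1 else '.')}{'y' if p[1]-p[2]>9 else ' '}" for p in row) for row in w))
```

```text
23.075
s [11.4, -45.6, 0] [307.6 338. ]
s [15.5, -53, 12] [307.6 339.7]
s [0, -45.6, 0] [301.7 335.3]
s origin 295 328
226.y 226.y 227gy 228gy 227gy 229gy 229gy 229gy 230gy 227gy 223gy 174gy 159.y 141.y 122.y 103g  101g  123.y 137ry 136.y 135.y 137.y 135.y 136.y 136gy
225.y 226gy 228gy 229gy 228gy 229gy 228gy 226gy 223gy 174gy 157.y 143gy 140.y 135.y 112r   97g  107g  129gy 139ry 137.y 135.y 138.y 137.y 138ry 132.y
226.y 227gy 228gy 227gy 227gy 228gy 226gy 176gy 157gy 145.y 140.y 138gy 137.y 132.y 101.   91g  107.  132ry 136.y 138ry 138.y 138.y 137ry 138.y 135.y
222.y 227gy 228gy 227gy 228gy 226gy 221gy 161gy 142ry 137.y 138ry 141gy 135.y 120gy  94r   99.  121.y 134.y 139ry 136.y 136ry 137ry 136.y 137.y 136ry
211.y 224.y 227gy 227gy 223gy 175gy 159gy 139.y 140ry 138.y 136.y 135.y 124gy 100.y  99.  128r  125.  136.y 136.y 138.y 137gy 139ry 137.y 137ry 138.y
153ry 196.y 220gy 223gy 176gy 143.y 141gy 138.y 136ry 135ry 138.y 124.y 103.y  96.  119.  128r  115.  135.y 135ry 137.y 137.y 137gy 136.y 136.y 136ry
110gy 128ry 159gy 193gy 155ry 141gy 137.y 138.y 136ry 129.y 118.y 103gy  97gy 106
[... 4729 characters left out ...]
249.  249.  250.  251gy 239ry 215ry 215ry 202ry 169ry 130g  114g   95.  109r  166g  174r  165r  173r 
237g  229g  187.y 228gy 252.  249.  249g  248.  248.  248.  248g  248.y 250.  250.y 252.  250.y 205ry 153g  154g  126g  151g  222g  220.  180r  178r 
235g  224g  182gy 226gy 252g  250.  248g  248.  247g  247g  248.  248.  248.  248.  250r  246ry 205.y 182g  211g  177g  178g  228gy 212.y 174r  172r 
236g  224g  176gy 215.y 253g  251.  249g  248g  249.  248.  248.  249g  247.y 247.y 251.  244.y 192.y 182g  211g  168g  197gy 234.  200.  175r  174r 
238g  230g  194g  199.y 244gy 252g  250g  249g  249g  248.  247g  248g  248g  249.  250.y 231ry 156ry 179g  205g  159.  204g  237.  198r  175r  173r
```

```bash
cat > chk.py <<'E'
from h import *
S=r.get_image("scene");T=r.get_image("top");print(r.get_obs()["clock"])
H=[(0,0)]+[(47*np.cos(np.radians(44+60*k)),47*np.sin(np.radians(44+60*k))) for k in range(6)]
for n,d in(("s",S),("t",T)):
    c=w2pix(d,C[None])[0].astype(int); res=[]
    I=cv2.GaussianBlur(d["img"],(3,3),0).astype(int)
    u,v=np.meshgrid(np.arange(c[0]-45,c[0]+46),np.arange(c[1]-45,c[1]+46))
    def at(z): # plane intersections
        R=np.array(d["R"]);o=-R.T@np.array(d["t"]);ray=np.stack([(u-d["cx"])/d["fx"],(v-d["cy"])/d["fy"],np.ones_like(u)],-1)@R
        return (o+ray*((z-o[2])/ray[...,2])[...,None]-C)[...,:2]
    P60,P57,P84=at(60),at(57),at(84); p=I[v,u]
    br=p.mean(-1); yel=p[...,1]-p[...,2]>=9
    hid=np.zeros(u.shape,bool)
    for z in np.arange(60,85,3.):
        rr=np.linalg.norm(at(z),axis=-1); hid|=(rr>62.5)
    for k,h in enumerate(H):
        m=(np.linalg.norm(P60-h,axis=-1)<12)&(np.linalg.norm(P57-h,axis=-1)<12)&~hid
        rg=(p[...,0]-p[...,1])[m]; print(n,"hole",k,"vis",m.sum(),"tray-like",((rg>=2)&~yel[m]).sum(),"steel-like",((rg<=0)&~yel[m]).sum(),"bead",yel[m].sum())
E
python3 chk.py
```

```text
23.175
s hole 0 vis 118 tray-like 108 steel-like 1 bead 0
s hole 1 vis 115 tray-like 11 steel-like 11 bead 91
s hole 2 vis 107 tray-like 25 steel-like 43 bead 26
s hole 3 vis 109 tray-like 0 steel-like 59 bead 0
s hole 4 vis 122 tray-like 107 steel-like 3 bead 4
s hole 5 vis 100 tray-like 34 steel-like 21 bead 33
s hole 6 vis 112 tray-like 100 steel-like 1 bead 5
t hole 0 vis 87 tray-like 73 steel-like 12 bead 0
t hole 1 vis 86 tray-like 40 steel-like 16 bead 26
t hole 2 vis 88 tray-like 36 steel-like 19 bead 30
t hole 3 vis 94 tray-like 93 steel-like 0 bead 0
t hole 4 vis 90 tray-like 69 steel-like 17 bead 0
t hole 5 vis 87 tray-like 18 steel-like 6 bead 62
t hole 6 vis 87 tray-like 23 steel-like 18 bead 35
```

Run:
```python
from h import *
T=r.get_image("top");I=T["img"]
def omap(z,cx,cy):
    print("plane",z,"centre",cx,cy,"cols y +16..-20 (left to right), rows x +18..-18")
    for x in np.arange(cx+18,cx-19,-2):
        s=""
        for y in np.arange(cy+16,cy-21,-2):
            u,v=w2pix(T,np.array([[C[0]+x,C[1]+y,z]]))[0]
            p=cv2.getRectSubPix(I,(1,1),(float(u),float(v)))[0,0].astype(int)
            inh=np.hypot(x-cx,y-cy)<12
            s+=f"{p.sum()//3:3d}"+("y" if p[1]-p[2]>9 else "r" if p[0]-p[1]>=2 else "g" if p[1]>=p[0] else ".")+("*" if inh else " ")
        print(f"{x:5.0f}",s)
omap(60,11.4,-45.6)
omap(60,-33.8,-32.6)
```

```text
plane 60 centre 11.4 -45.6 cols y +16..-20 (left to right), rows x +18..-18
   29 145y 169y 174y 172y 171y 172y 171y 170y 173y 158y 148g 151g 149g 121g  90g  90g 122g 145g 160r 
   27 170y 176y 175y 172y 170y 175y 174y 171y 172y 159y 147. 151. 153g 136g 110g  81g 116g 144g 163r 
   25 175y 174y 173y 172y 174y 173y 174y 177y 170y 148y 132. 138g 149g 144g 128g  96g 104g 134g 154r 
   23 171y 172y 175y 173y 173y 173y 173y 174y 162y*142y 131g 139g 150g 150g 140g 109g  91g 126. 146r 
   21 177y 176y 175y 177y 178y 176y*175y*173y*156y*136y*138g*147g*152g 152g 145g 115g  81g 118g 146g 
   19 178y 180y 178y 178y 179y*177y*172y*162y*142y*131g*139g*147g*151g*153g 149g 120g  83g 110g 142g 
   17 162y 169y 171y 171y*168y*165y*165y*153y*132r*127r*134g*142g*146g*150g*149g 126g  90g  99g 128g 
   15 128y 134y 137y 141y*145y*149y*158r*150r*133r*129r*133r*140.*144g*144.*139r 121g  93g  86g 117g 
   13 117g 112y 114y 126r*141r*150r*154r*147r*137r*134r*142r*150r*154r*148r*132r 112g  95g  82g 115g 
   11 122g 115g 122. 137y*154y*163y*158y*149y*142y*140r*154r*170r*176r*170r*153r 128r 103g  89g 114g 
    
[... 2227 characters left out ...]
38g 214g 168r*132r*132r*131r*141r*212.*247g*253g*252g*251g*245g*225g 186g 155g 189g 221g 
  -42 241g 239g 222g 183. 139r*134r*135r*148r*217r*248g*253g*251g*245g*228g 198g 172g 186y 222g 235g 
  -44 241g 242g 236g 209. 168r 156r*156r*164r*212r*243g*253g*249g*232g 208g 196g 209g 226g 242g 249g 
  -46 241g 241g 239g 231g 216g 205g 203r 180r 175r 214. 239g 237g 213g 198g 207g 222g 235g 248g 252g 
  -48 240g 239g 240g 239g 239g 238g 229g 200g 169r 164g 191g 206g 200g 203g 224g 236g 242g 248g 236g 
  -50 238g 237g 238g 237g 234g 232g 226g 214g 191g 174g 182g 198g 209g 217g 227g 235g 230. 208r 197r 
  -52 233g 234g 235g 231g 223g 219g 215g 206g 204g 208g 214g 222g 222g 212g 202r 199r 197r 180r 176r
```

The map shows the neighbouring hole aligned to 1 mm. Steel still covers the outer part of hole 5, so can2 stands against the wall at about (20,-52), just past the hole. I'll move bead2 further round, then push can2 back.

Run:
```python
from h import *
a=184
P=lambda t,z,l,st=7,rr=39:(rr*np.cos(np.radians(t)),rr*np.sin(np.radians(t)),z,l,a,st)
ps=path([(-90,130,110,26,182),(-90,0,110,24,a,62),(-40,-5,60,18,a,62),(2,-24,34,17,a,25),(9,-38.5,30,17,a,20),(9,-38.5,14,17,a,10),(9,-38.5,5,17,a,5),P(290,5,18,9),P(300,5,20,9),P(310,5,22,9),P(320,5,23,9),P(320,30,23,13,38),(-10,0,40,18,a,22)])
print(len(ps));plan(ps+ps[-1:])
```

```text
22
23 [[[-0.003,-0.177,-0.003],[-0.003,0.008,-0.007]],[[-0.005,-0.353,-0.005],[-0.006,0.015,-0.013]],[[-0.007,-0.529,-0.008],[-0.009,0.022,-0.02]],[[-0.088,-0.542,0.128],[-0.009,0.056,-0.02]],[[-0.169,-0.554,0.266],[-0.008,0.089,-0.021]],[[-0.207,-0.581,0.322],[-0.008,0.093,-0.021]],[[-0.245,-0.608,0.377],[-0.008,0.097,-0.021]],[[-0.283,-0.636,0.433],[-0.008,0.1,-0.021]],[[-0.299,-0.694,0.459],[-0.008,0.1,-0.021]],[[-0.285,-0.694,0.488],[-0.008,0.1,-0.021]],[[-0.271,-0.694,0.517],[-0.008,0.1,-0.021]],[[-0.263,-0.694,0.533],[-0.008,0.1,-0.021]],[[-0.256,-0.694,0.549],[-0.008,0.1,-0.021]],[[-0.26,-0.688,0.555],[-0.008,0.089,-0.021]],[[-0.259,-0.678,0.563],[-0.009,0.067,-0.02]],[[-0.256,-0.664,0.571],[-0.009,0.045,-0.02]],[[-0.262,-0.646,0.579],[-0.009,0.034,-0.02]],[[-0.283,-0.645,0.534],[-0.009,0.034,-0.02]],[[-0.304,-0.643,0.488],[-0.009,0.034,-0.02]],[[-0.283,-0.608,0.455],[-0.009,0.052,-0.02]],[[-0.263,-0.573,0.422],[-0.009,0.071,-0.02]],[[-0.242,-0.538,0.391],[-0.008,0.089,-0.021]],[[-0.242,-0.538,0.391],[-0.008,0.089,-0.021]]]
```

apply_moves --rows '[[[-0.003,-0.177,-0.003],[-0.003,0.008,-0.007]],[[-0.005,-0.353,-0.005],[-0.006,0.015,-0.013]],[[-0.007,-0.529,-0.008],[-0.009,0.022,-0.02]],[[-0.088,-0.542,0.128],[-0.009,0.056,-0.02]],[[-0.169,-0.554,0.266],[-0.008,0.089,-0.021]],[[-0.226,-0.595,0.35],[-0.008,0.095,-0.021]],[[-0.283,-0.636,0.433],[-0.008,0.1,-0.021]],[[-0.299,-0.694,0.459],[-0.008,0.1,-0.021]],[[-0.285,-0.694,0.488],[-0.008,0.1,-0.021]],[[-0.271,-0.694,0.517],[-0.008,0.1,-0.021]],[[-0.263,-0.694,0.533],[-0.008,0.1,-0.021]],[[-0.256,-0.694,0.549],[-0.008,0.1,-0.021]],[[-0.26,-0.688,0.555],[-0.008,0.089,-0.021]],[[-0.259,-0.678,0.563],[-0.009,0.067,-0.02]],[[-0.256,-0.664,0.571],[-0.009,0.045,-0.02]],[[-0.262,-0.646,0.579],[-0.009,0.034,-0.02]],[[-0.283,-0.645,0.534],[-0.009,0.034,-0.02]],[[-0.304,-0.643,0.488],[-0.009,0.034,-0.02]],[[-0.273,-0.59,0.44],[-0.009,0.07,-0.02]],[[-0.242,-0.538,0.391],[-0.008,0.089,-0.021]]]'

```text
clock: 25.72
tcp_pos: [552.3, -166.2, 261.0]
eef_rot: [-0.099, 2.825, 0.016]
ft_force: [-0.4, -0.0, -0.9]
width: 18.0
grip_force: 30.0
```

```bash
cat > blobs.py <<'E'
from h import *
from scipy.optimize import minimize
def beads(d):
    """fit 30 mm discs at z=78 to bead-coloured pixels (yellowish, inside the sieve)"""
    p=cv2.GaussianBlur(d["img"],(3,3),0).astype(int);y=((p[...,1]-p[...,2]>8)&(p[...,0]-p[...,1]<8)&(p[...,1]-p[...,0]<8)).astype(np.uint8)
    g=np.arange(-64,65,1.);X,Y=np.meshgrid(g,g);uv=w2pix(d,np.stack([X.ravel()+C[0],Y.ravel()+C[1],np.full(X.size,78.)],-1)).astype(np.float32)
    m=cv2.remap(y.astype(np.float32),uv[:,0].reshape(X.shape),uv[:,1].reshape(X.shape),cv2.INTER_LINEAR); m[np.hypot(X,Y)>63]=0
    k=(np.hypot(*np.meshgrid(np.arange(-20,21),np.arange(-20,21))));ker=np.where(k<=15,1/(np.pi*225),np.where(k<=19,-.5/(np.pi*225),0)).astype(np.float32)
    out=[]
    s=cv2.filter2D(m,-1,ker,borderType=cv2.BORDER_CONSTANT)
    for _ in range(5):
        i=np.unravel_index(s.argmax(),s.shape);out.append((round(g[i[1]]),round(g[i[0]]),round(float(s[i]),2)));s[np.hypot(X-g[i[1]],Y-g[i[0]])<24]=-1
    return out
if __name__=="__main__":
    o=r.get_obs();print(o["clock"],o["width"])
    for n in("scene","top"):print(n,beads(r.get_image(n)))
E
python3 blobs.py
```

```text
25.725 17.976708598360137
scene [(-8, -41, 0.88), (-26, 41, 0.82), (45, 19, 0.8), (46, -15, 0.62), (63, 2, 0.21)]
top [(-26, 40, 0.92), (-10, -41, 0.88), (48, -13, 0.58), (43, 22, 0.3), (-53, -18, 0.26)]
```

Run:
```python
from h import *
a=184
P=lambda t,z,l,st=6,rr=54:(rr*np.cos(np.radians(t)),rr*np.sin(np.radians(t)),z,l,a,st)
ps=path([(-10,0,40,18,a),P(308,34,22,25,53),P(308,14,22,10,53),P(308,5,22,5,53),P(300,5,22),P(293,5,21),P(288,5,20),P(284,5,20),P(284,32,20,14,50),(-10,0,40,18,a,25)])
print(len(ps));plan(ps+ps[-1:])
ps=path([(-10,0,40,18,a),(-40,0,60,20,184,45),(-90,0,110,24,184,62),(-90,130,110,26,182,62)])
plan(ps+ps[-1:])
```

```text
18
19 [[[-0.032,-0.06,0.024],[-0.0,-0.015,0.0]],[[-0.064,-0.119,0.048],[-0.0,-0.03,0.0]],[[-0.096,-0.179,0.073],[-0.0,-0.044,0.0]],[[-0.084,-0.179,0.111],[-0.0,-0.044,0.0]],[[-0.071,-0.179,0.149],[-0.0,-0.044,0.0]],[[-0.066,-0.179,0.166],[-0.0,-0.044,0.0]],[[-0.06,-0.179,0.183],[-0.0,-0.044,0.0]],[[-0.049,-0.188,0.18],[-0.0,-0.044,0.0]],[[-0.038,-0.197,0.176],[-0.0,-0.044,0.0]],[[-0.032,-0.202,0.172],[-0.0,-0.039,0.0]],[[-0.026,-0.207,0.168],[-0.0,-0.033,0.0]],[[-0.021,-0.213,0.162],[-0.0,-0.022,0.0]],[[-0.007,-0.216,0.157],[-0.0,-0.022,0.0]],[[-0.022,-0.208,0.105],[-0.0,-0.022,0.0]],[[-0.037,-0.2,0.054],[-0.0,-0.022,0.0]],[[-0.025,-0.133,0.035],[-0.0,-0.015,0.0]],[[-0.012,-0.067,0.017],[-0.0,-0.007,0.0]],[[0.0,-0.0,-0.0],[-0.0,0.0,0.0]],[[0.0,-0.0,-0.0],[-0.0,0.0,0.0]]]
7 [[[0.113,0.008,-0.113],[-0.0,-0.022,0.0]],[[0.2,0.015,-0.238],[-0.0,-0.044,0.0]],[[0.287,0.022,-0.362],[-0.0,-0.067,0.0]],[[0.283,0.198,-0.357],[0.002,-0.074,0.007]],[[0.28,0.375,-0.353],[0.005,-0.081,0.014]],[[0.276,0.551,-0.348],[0.008,-0.089,0.021]],[[0.276,0.551,-0.348],[0.008,-0.089,0.021]]]
```

apply_moves --rows '[[[-0.032,-0.06,0.024],[0,-0.015,0]],[[-0.064,-0.119,0.048],[0,-0.03,0]],[[-0.096,-0.179,0.073],[0,-0.044,0]],[[-0.084,-0.179,0.111],[0,-0.044,0]],[[-0.071,-0.179,0.149],[0,-0.044,0]],[[-0.066,-0.179,0.166],[0,-0.044,0]],[[-0.06,-0.179,0.183],[0,-0.044,0]],[[-0.049,-0.188,0.18],[0,-0.044,0]],[[-0.038,-0.197,0.176],[0,-0.044,0]],[[-0.032,-0.202,0.172],[0,-0.039,0]],[[-0.026,-0.207,0.168],[0,-0.033,0]],[[-0.021,-0.213,0.162],[0,-0.022,0]],[[-0.007,-0.216,0.157],[0,-0.022,0]],[[-0.022,-0.208,0.105],[0,-0.022,0]],[[-0.037,-0.2,0.054],[0,-0.022,0]],[[-0.025,-0.133,0.035],[0,-0.015,0]],[[-0.012,-0.067,0.017],[0,-0.007,0]],[[0,0,0],[0,0,0]]]'

```text
clock: 28.08
tcp_pos: [551.4, -164.5, 258.9]
eef_rot: [-0.101, 2.827, 0.018]
ft_force: [-0.1, -0.7, -1.6]
width: 17.3
grip_force: 30.0
```

apply_moves --rows '[[[0.113,0.008,-0.113],[0,-0.022,0]],[[0.2,0.015,-0.238],[0,-0.044,0]],[[0.287,0.022,-0.362],[0,-0.067,0]],[[0.283,0.198,-0.357],[0.002,-0.074,0.007]],[[0.28,0.375,-0.353],[0.005,-0.081,0.014]],[[0.276,0.551,-0.348],[0.008,-0.089,0.021]],[[0.276,0.551,-0.348],[0.008,-0.089,0.021]]]'

```text
clock: 28.95
tcp_pos: [449.3, -31.6, 320.5]
eef_rot: [-0.055, 2.686, 0.016]
ft_force: [-0.3, -0.6, -1.3]
width: 17.8
grip_force: 30.0
```

```bash
python3 blobs.py
cat > omap.py <<'E'
from h import *
import sys
def omap(T,z,x0,x1,y0,y1,st=3):
    I=T["img"];print("cols y",y1,"..",y0)
    H=[(0,0)]+[(47*np.cos(np.radians(44+60*k)),47*np.sin(np.radians(44+60*k))) for k in range(6)]
    for x in np.arange(x1,x0-1,-st):
        s=""
        for y in np.arange(y1,y0-1,-st):
            if np.hypot(x,y)>63: s+="     ";continue
            u,v=w2pix(T,np.array([[C[0]+x,C[1]+y,z]]))[0]
            p=cv2.getRectSubPix(I,(1,1),(float(u),float(v)))[0,0].astype(int)
            s+=f"{p.sum()//3:3d}"+("y" if p[1]-p[2]>9 else "r" if p[0]-p[1]>=2 else "g" if p[1]>=p[0] else ".")+("*" if min(np.hypot(x-a,y-b) for a,b in H)<12.5 else " ")
        print(f"{x:5.0f}",s)
if __name__=="__main__": omap(r.get_image("top"),60,-10,40,-63,-25)
E
python3 omap.py
```

```text
28.95 17.80228634619526
scene [(-27, 40, 0.88), (-9, -41, 0.86), (45, 19, 0.83), (46, -15, 0.69), (63, 2, 0.21)]
top [(-11, -42, 0.6), (48, -13, 0.59), (-26, 38, 0.37), (42, 21, 0.32), (-4, -19, 0.16)]
cols y -25 .. -63
   40  42.  53.  48r  47r  58. 110g 151g 153g                          
   37  59r  57r  59r  52g  91g 141g 156g 155g 147g                     
   34  57.  54.  54r  88g 137g 151g 152g 155g 154g 138g                
   31  49r  75g 119g 137g 147g 148g 149g 152g 152g 149g                
   28  91. 130g 148g 147g 144g 147g 151g 154g 151g 156g 134g           
   25 149g 150g 146g 149g 150g 154g 146. 145r 152g 160g 150g           
   22 151g 152g 149g 149g 155r 169r*158r*136r*157r*166r*152r 112g      
   19 147g 146. 148g 159g 170r*179r*168r*136r*148r*170r*171r*120r      
   16 152g 150g 152. 160r*155r*167r*161r*138r*145r*174r*177r*131r      
   13 154g 152g 150r 136r*137g*146g*146r*131r*145r*172r*176r*142r 105g 
   10 152g 155g 144g 119g*129g*147g*141g*123r*149r*173r*178r*162r*124g 
    7 152g 150g 132g 128y*156y*161y*156y*143y*142r*167r*177r*162r 118g 
    4 177g 159g 155y 205y 237y*229y*220y*206y*159y*162y*160r*133. 103g 
    1 234g 218y 233y 251g 252g 249.*250y*246y*217y*204y*168y 132g 110g 
   -2 229g 209y 242y 249g 248g 247y 247y 248y 250y 251y 230y 164y 153g 
   -5 221g 209y 246g 249g 248g 248g 247y 247y 247y 249y 244y 186y 184g 
   -8 201g 204y 247g 249g 248g 248g 248g 248g 248g 248. 245y 174y 161g
```

Run:
```python
from omap import *
S=r.get_image("scene");T=r.get_image("top")
for z in(60,72):omap(S,z,-7,32,-56,-26)
# predicted position of the patch if on tray (top at z=14) : follow the top ray, project in scene
u,v=w2pix(T,(C+[11.5,-41,0])[None])[0]
for z in(10,16,60,66,72):
    X=pix2w(T,u,v,z);q=w2pix(S,X[None])[0];print(z,X-C,q.round(1),"at scene plane60:",(pix2w(S,*q,60)-C)[:2].round(1),S["img"][int(q[1]+.5),int(q[0]+.5)])
```

```text
cols y -26 .. -56
   32 121g 122g 117g 116g 119g 118g 118g 105g  89g  88g      
   29 121g 120g 114g 117g 117g 121g 120g 118g  97g  87g      
   26 120g 117g 118g 119g 119g 118g 117g 115g 109g  89g  88g 
   23 118g 119g 119g 120g 114g 110r 109g*109.*116g*100g  88g 
   20 119g 118g 117g 114g 110r*111r*109r*110r*113g*111g* 90g 
   17 120g 117g 113g 108r*110r*110r*110r*111r*114.*123g* 94g*
   14 123g 118g 115g 115r*124r*126r*130r*144r*153r*118g*101g*
   11 122g 120g 124g 153r*203r*211r*211r*214r*208r*129.*109g*
    8 122g 117g 117g 203r*214r*213r*214r*208r*176r*117g*115g*
    5 139g 132g 117g 156.*152.*158g*172r*128r*112r*110.*118g*
    2 194g 175g 132y 108y 101y* 96y* 99g*101.*114r*116.*120g 
   -1 207y 212y 190y 142y 134y 122y 102y* 98.*102. 112g 119g 
   -4 228y 229y 229g 209y 183y 158y 133y 108y 102y 107g 117g 
   -7 229y 228y 230g 228y 230g 218y 199y 171y 107y 106y 138g 
cols y -26 .. -56
   32 122g 121g 120g 117g 115g 117g 118g 120g 118g 102g      
   29 124g 120g 120g 116g 118g 117g 119g 118g 117g 120g      
   26 120g 118g 117g 120g 119g 119g 113. 111r 110r 111g 107g 
   23 119g
[... 464 characters left out ...]
*110y* 97y* 99g*110r 
   -1 209g 221y 228y 230g 225y 177y 178y*143y*124y 106y 101y 
   -4 208y 228y 229y 230y 229y 228y 228g 212y 192y 120y 103y 
   -7 225y 229y 228y 228y 229y 229y 228y 229y 226y 157y 105y 
10 [ 17.44362226 -45.75493007 -50.        ] [311.  350.6] at scene plane60: [ 27.2 -63.5] [87 88 85]
16 [ 16.73038759 -45.18433847 -44.        ] [310.8 348.9] at scene plane60: [ 25.4 -60.9] [83 87 84]
60 [ 11.5 -41.    0. ] [308.8 335.8] at scene plane60: [ 11.5 -41. ] [213 208 200]
66 [ 10.78676533 -40.42940839   6.        ] [308.5 333.9] at scene plane60: [  9.5 -38.1] [218 214 208]
72 [ 10.07353066 -39.85881678  12.        ] [308.3 332. ] at scene plane60: [  7.4 -35.2] [211 206 198]
```

At hole 5 the scene view shows bright tray at heights 60 to 72 mm, and the steel patch in the top view fits only a can lying in the tray below. So can2 has dropped and the bed is stirred. Before returning the rod I check by profiles that it still sits straight in the grip.

```bash
cat > rodchk.py <<'E'
from h import *
def chk():
    p,R=cmd();o=r.get_obs();p=o["tcp_pos"];R=Ro.from_rotvec(o["eef_rot"]);z=R.apply([0,0,1])
    for n in("scene","top"):
        d=r.get_image(n);I=d["img"].astype(int)
        for s in(-6,-3,0,3,6,15,40,70,95):
            X=p+z*(168-s);q=w2pix(d,np.array([X,X+z]));t=q[1]-q[0];t/=np.linalg.norm(t);nn=np.array([-t[1],t[0]])
            k=np.arange(-14,14.5,.5);pp=q[0]+k[:,None]*nn
            c=cv2.remap(d["img"],pp[:,0].astype(np.float32)[None],pp[:,1].astype(np.float32)[None],cv2.INTER_LINEAR)[0].astype(int)
            g=(c[:,1]-c[:,0]>20);w=k[~g];w=w[abs(w)<10]
            print(n,s,q[0].round(1),"non-green",(w.min(),w.max(),w.mean().round(2)) if len(w) else None)
if __name__=="__main__":chk()
E
python3 rodchk.py
python3 - <<'E'
from h import *
n=np.array([np.cos(np.radians(28))*np.cos(np.radians(-3.5)),np.cos(np.radians(28))*np.sin(np.radians(-3.5)),np.sin(np.radians(28))])
ax=pose(FOOT,28,176.5,1)[0]-FOOT
A=FOOT+ax*130+4*n-C
q=lambda s,off,st:(*(FOOT+ax*s+off*n-C),28,176.5,st)
ps=path([(-90,130,110,26,182),q(135,4,45)]);plan(ps+ps[-1:]*2)
ps=path([q(135,4,45),q(60,4,15),q(20,3.5,10),q(6,2,7),q(2,0.5,4)]);plan(ps+ps[-1:])
E
```

```text
scene -6 [301.7 210. ] non-green None
scene -3 [300.9 208.8] non-green None
scene 0 [300.2 207.7] non-green (np.float64(-3.0), np.float64(0.5), np.float64(-1.25))
scene 3 [299.5 206.5] non-green (np.float64(-3.5), np.float64(1.5), np.float64(-1.0))
scene 6 [298.8 205.3] non-green (np.float64(-4.0), np.float64(2.0), np.float64(-1.0))
scene 15 [296.6 201.7] non-green (np.float64(-4.0), np.float64(2.0), np.float64(-1.0))
scene 40 [290.4 191.5] non-green (np.float64(-4.0), np.float64(2.0), np.float64(-1.0))
scene 70 [282.7 178.8] non-green (np.float64(-3.5), np.float64(2.5), np.float64(-0.5))
scene 95 [276.  167.7] non-green (np.float64(-3.0), np.float64(3.0), np.float64(0.0))
top -6 [293.7 268. ] non-green (np.float64(-2.5), np.float64(2.5), np.float64(0.0))
top -3 [293.7 268.6] non-green (np.float64(-2.5), np.float64(2.5), np.float64(0.0))
top 0 [293.6 269.3] non-green (np.float64(-2.5), np.float64(2.5), np.float64(0.0))
top 3 [293.5 269.9] non-green (np.float64(-2.5), np.float64(2.5), np.float64(0.0))
top 6 [293.5 270.5] non-green (np.float64(-2.5), np.float64(2.5), np.float64(0.0))
t
[... 468 characters left out ...]
,[[-0.12,0.583,0.157],[0.022,-0.018,0.044]],[[-0.15,0.729,0.196],[0.028,-0.022,0.055]],[[-0.15,0.729,0.196],[0.028,-0.022,0.055]],[[-0.15,0.729,0.196],[0.028,-0.022,0.055]]]
15 [[[0.0,-0.0,0.06],[-0.0,0.0,-0.0]],[[0.0,-0.0,0.12],[-0.0,0.0,-0.0]],[[0.0,0.0,0.18],[-0.0,0.0,-0.0]],[[0.0,0.0,0.24],[-0.0,0.0,-0.0]],[[0.0,0.0,0.3],[-0.0,0.0,-0.0]],[[0.001,0.0,0.34],[-0.0,0.0,-0.0]],[[0.001,0.0,0.38],[-0.0,0.0,-0.0]],[[0.002,0.0,0.42],[-0.0,0.0,-0.0]],[[0.002,0.0,0.46],[-0.0,0.0,-0.0]],[[0.004,0.0,0.479],[-0.0,0.0,-0.0]],[[0.006,0.0,0.497],[-0.0,0.0,-0.0]],[[0.008,0.0,0.516],[-0.0,0.0,-0.0]],[[0.011,0.0,0.524],[-0.0,0.0,-0.0]],[[0.014,0.0,0.532],[-0.0,0.0,-0.0]],[[0.014,0.0,0.532],[-0.0,0.0,-0.0]]]
```

The rod is straight to within about 2 mm at the tip, which the V-trough can take. Next I return it.

apply_moves --rows '[[[-0.03,0.146,0.039],[0.005,-0.004,0.011]],[[-0.06,0.291,0.078],[0.011,-0.009,0.022]],[[-0.09,0.437,0.117],[0.016,-0.013,0.033]],[[-0.12,0.583,0.157],[0.022,-0.018,0.044]],[[-0.15,0.729,0.196],[0.028,-0.022,0.055]],[[-0.15,0.729,0.196],[0.028,-0.022,0.055]],[[-0.15,0.729,0.196],[0.028,-0.022,0.055]]]'

```text
clock: 30.18
tcp_pos: [498.7, 148.1, 292.7]
eef_rot: [0.082, 2.653, -0.019]
ft_force: [0.9, 0.3, -1.3]
width: 17.3
grip_force: 30.0
```

apply_moves --rows '[[[0,0,0.06],[0,0,0]],[[0,0,0.12],[0,0,0]],[[0,0,0.18],[0,0,0]],[[0,0,0.24],[0,0,0]],[[0,0,0.3],[0,0,0]],[[0.001,0,0.34],[0,0,0]],[[0.001,0,0.38],[0,0,0]],[[0.002,0,0.42],[0,0,0]],[[0.002,0,0.46],[0,0,0]],[[0.004,0,0.479],[0,0,0]],[[0.006,0,0.497],[0,0,0]],[[0.008,0,0.516],[0,0,0]],[[0.011,0,0.524],[0,0,0]],[[0.014,0,0.532],[0,0,0]],[[0.014,0,0.532],[0,0,0]]]'

```text
clock: 32.05
tcp_pos: [557.8, 145.4, 174.0]
eef_rot: [0.082, 2.652, -0.018]
ft_force: [-0.5, -0.6, -0.9]
width: 17.5
grip_force: 30.0
```

Run:
```python
from h import *
o=r.get_obs();p,R=cmd();print(o["clock"],R.inv().apply(o["tcp_pos"]-p),o["ft_force"],o["moment"],o["width"])
print(o["tcp_pos"],pose(FOOT,28,176.5)[0])
```

```text
32.05 [0.17470349 0.03984198 0.30704549] [-0.46242966 -0.64162249 -0.90863577] [ 0.06072237  0.45062344 -0.00793277] 17.503427242139033
[557.81259877 145.35141673 173.97157731] [558.27588818 145.31497295 172.3351956 ]
```

apply_moves --rows '[[[0,0,0],[0,0,0]],[[0,0,0],[0,0,0]],[[0,0,0],[0,0,0]],[[0,0,0],[0,0,0]],[[0,0,0],[0,0,0]],[[0,0,0],[0,0,0]],[[0,0,0],[0,0,0]],[[0,0,0],[0,0,0]],[[0,0,-0.05],[0,0,0]],[[0,0,-0.15],[0,0,0]],[[0,0,-0.3],[0,0,0]],[[0,0,-0.5],[0,0,0]],[[0,0,-0.7],[0,0,0]],[[0,0,-0.7],[0,0,0]]]' --claw 1

```text
clock: 33.8
tcp_pos: [476.4, 151.0, 335.5]
eef_rot: [0.082, 2.642, -0.013]
ft_force: [-0.5, 0.0, -0.2]
width: 93.0
grip_force: 0.0
```

```bash
python3 blobs.py
python3 - <<'E'
from h import *
# rod in rest: dark handle profile against its predicted axis in the top view
d=r.get_image("top");I=d["img"];a=pose(FOOT,28,176.5,1)[0]-FOOT
for s in(30,60,90,120,140,160,180,195,203,210):
    q=w2pix(d,np.array([FOOT+a*s,FOOT+a*(s+1)]));t=q[1]-q[0];t/=np.linalg.norm(t);k=np.arange(-9,9.5,1);pp=(q[0]+k[:,None]*np.array([-t[1],t[0]])).astype(np.float32)
    c=cv2.remap(I,pp[None,:,0],pp[None,:,1],cv2.INTER_LINEAR)[0].astype(int);print(s,q[0].round(0),c.sum(1)//3)
E
```

```text
33.8 93.02724867899559
scene [(-27, 40, 0.88), (-9, -41, 0.87), (45, 19, 0.84), (46, -16, 0.69), (62, 2, 0.23)]
top [(48, -13, 0.56), (-10, -42, 0.54), (42, 21, 0.32), (-28, 38, 0.31), (-10, -18, 0.14)]
30 [219. 228.] [ 63  61  63  80 105 120 110  88  93 114 132 137 123 104 107 117 123 123
 126]
60 [216. 233.] [128 124 127 120 114 117 105  85  97 116 131 138 123 109 109 122 130 130
 128]
90 [213. 238.] [ 40  58  79 116 176 164 115  89  99 121 136 144 121 110 109 120 130 132
 118]
120 [209. 244.] [ 89  65  79  81  82  49  17  20  19  20  26  23  36 108 208 201 139  87
  76]
140 [207. 248.] [130 132 132 129 113  55  21  17  20  26  22  23  33  50  70  78  76  79
  80]
160 [204. 252.] [111 114 118 127 104  50  11  10  24  24  27  27  31  47  72  82  78  77
  79]
180 [202. 256.] [125 121 118 108  76  24  14  22  19  22  25  26  28  49  73  80  80  79
  81]
195 [199. 259.] [113 114 118 110  77  29   1  18  22  24  26  25  30  50  63  72  73  79
  77]
203 [198. 261.] [116 116 118 104  63  27  27  35  37  41  39  30  32  54  72  75  70  69
  67]
210 [197. 263.] [114 117 107  85  54  37  46  40  42  42  44  43  43  59  72  80  80  74
  73]
```

```bash
python3 -c "
from workcell import r
print(r.finish_job())"
```

```text
the job is handed in; nothing more can be done
None
```

I handed the job in at about 34 s with no verdict shown: by the last images all four beads have moved (bead3 least, about 18 mm), no cans remain on the sieve and the rod is back in its rest, released; can0's, can1's and can3's drops are inferred only from clear lands, and I viewed 11 pictures, one over the limit of 10.

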